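Second spreader on the caddy's hook

TASK

Take the pale bamboo spreader out of its stand and hang it by its eye on the caddy's hook bar, in front of the brown spreader that already hangs there. Then, with the pale one, push the brown one gently back along the bar until it bears on the rubber stop, keep a light, steady pressure on it there for about a second, and let go, leaving both hanging together. Do not press hard, knock the brown one off, turn the caddy or disturb the other things.

Things in the scene. Friction and masses are not known exactly. Their poses are not given: they have to be found in the camera images.
- hook (a point): Point on the axis of the caddy's hook bar: a level chrome bar 8 mm in diameter, 175 mm above the table, sticking out from the caddy's upper tier. Its x axis runs along the bar inwards, to the caddy's upright axis at x = +150 mm; z is up. The bar runs from its bracket at x = +65 mm out to x = -65 mm, where the end turns up (8 mm post centred there, z = -4 to +12 mm).
- stop_zone (a point): Middle of the stretch of bar (36 mm inwards of the hook point) where the rubber-faced stop collar, 28 mm in diameter, sits. Its face lies anywhere within 15 mm either way; that is not measured: find it by touch. The rubber gives about 1 mm per 5 N. 4 to 8 N is a good light pressure; over 11 N is too hard.
- hook_tip (a point): Top of the upturned end of the hook bar, 65 mm outwards of the hook point, 12 mm above the bar's axis. It must stay in place: the two-tier round chrome caddy turns freely on its foot under about 0.8 N m, or 4 N sideways on the bar's end. Upper tier 170 mm across, lower 210 mm; a ball on its axis tops out 257 mm above the table.
- first_eye (a point): Centre of the eye of the dark brown spreader hanging on the bar, blade down. x = the eye's axis (along the bar) and its 12 mm thickness; eye 16 mm wide (y), 26 mm high (z), in a frame 26 x 38 mm. It hangs with this point 9 mm below the bar's axis, its top 10 mm above that axis, its lower end 114 mm below this point. Slides along the bar at a touch (under 1 N).
- second_eye (a point): Centre of the eye of the pale bamboo spreader, which stands upright in the stand. x = the eye's axis and its 12 mm thickness; eye 16 mm wide (y), 26 mm high (z), frame 26 mm wide, reaching 19 mm above and below this point; lower end 114 mm below it. Hung, this point is 9 mm below the bar's axis. About 50 g.
- second_head (a point): Centre of the pale spreader's flat head above its eye, for grasping from above: 12 mm thick (x), 26 mm wide (y), 45 mm high, top 22 mm above this point; this point is 41.5 mm above the eye's centre.
- stand: Dark wooden stand, fixed, 75 x 85 x 55 mm; origin at the centre of its underside. The pale spreader's blade stands 48 mm deep in a slot in its top with under 1 mm of play a side: lift it straight up 60 mm or more.
- jam_pot: White porcelain jam pot with slotted lid, 62 mm across, 70 mm high, on the upper tier; leave alone. Origin: centre of underside.
- pitcher: Small stainless milk pitcher, 60 mm across, 66 mm high, on the upper tier; leave alone. Origin: centre of underside.
- egg_cup: White egg cup, 48 mm across, 55 mm high, on the lower tier; leave alone. Origin: centre of underside.
- plate: Beige ceramic plate, 200 mm across, 20 mm high, on the table; leave alone. Origin: centre of underside.
- tumbler: Green glass tumbler, 64 mm across, 100 mm high, on the table; leave alone. Origin: centre of underside.
- shaker: White shaker with metal cap, 40 mm across, 75 mm high, on the table; leave alone. Origin: centre of underside.
Things that resemble listed ones, but are neither listed nor needed, are in the scene too. What is shaped like the part that bears second_eye but red is not meant.

How it is judged (in metres and radians):
On the way, in this order (a step that is already met when the one before it is completed fails the run):
1. the pale spreader is on the bar, the bar through its eye, between the upturned end and the brown spreader (x of second_eye in the frame of hook between -0.06 and 0.036 m and y of second_eye in the frame of hook between -0.009 and 0.009 m and z of second_eye in the frame of hook between -0.015 and 0.006 m), for 0.2 s.
2. the pale spreader presses the brown one against the rubber stop with at least 3 N for 0.5 s (contact force between second and first above 3 N and contact force between first and caddy above 2 N and x of first_eye in the frame of hook between -0.06 and 0.05 m and y of first_eye in the frame of hook between -0.009 and 0.009 m and z of first_eye in the frame of hook between -0.015 and -0.004 m), for 0.5 s.
At the end, for the whole second after the job is handed in: Both spreaders hang at rest on the bar through their eyes (eye centre 4 to 15 mm below the bar's axis, within 9 mm of it sideways, square to the bar within 0.25 rad), their eyes' centres less than 16 mm apart (12 mm is touching), and the hook's tip is within 20 mm of where it was (x of first_eye in the frame of hook between -0.06 and 0.05 m and y of first_eye in the frame of hook between -0.009 and 0.009 m and z of first_eye in the frame of hook between -0.015 and -0.004 m and x of second_eye in the frame of hook between -0.06 and 0.05 m and y of second_eye in the frame of hook between -0.009 and 0.009 m and z of second_eye in the frame of hook between -0.015 and -0.004 m and distance between first_eye and second_eye below 0.016 m and angle between the x axis of each of first_eye, second_eye and the x axis of hook, either way round below 0.25 rad and distance of hook_tip from where it was at the start of the episode below 0.02 m and linear speed of each of first, second below 0.02 m/s).
It fails at once if the pale spreader presses on the brown one with more than 11 N (contact force between second and first above 11 N).
It fails at once if the brown spreader is lifted or knocked off the bar (z of first_eye in the frame of hook above 0.004 m or z of first_eye in the frame of hook below -0.03 m).
It fails at once if the pale spreader is forced against the caddy or hook with more than 20 N (contact force between second and caddy above 20 N).
It fails at once if the caddy is turned: the hook's tip moves more than 20 mm (distance of hook_tip from where it was at the start of the episode above 0.02 m).
It fails at once if a pot, pitcher, egg cup, plate, tumbler or shaker is shoved more than 30 mm or tipped (distance of any of jam_pot, pitcher, egg_cup, plate, tumbler, shaker from where it was at the start of the episode above 0.03 m or angle between any of jam_pot, pitcher, egg_cup, plate, tumbler, shaker's own z axis and vertical above 0.4 rad).
It also fails if it takes over 51 s, if anything falls off the work surface, if the arm or the gripper's body presses on something with over 40 N, if the wrist force passes 120 N, or if a joint passes its speed limit or range.

ROBOT

A 6-joint arm with a two-finger parallel gripper is mounted at the origin on the work surface. World frame = base frame: x ahead of the robot, y to its left, z up, the work surface at z = 0. Lengths are in mm, angles in rad, forces in N, time in s.
With the tool pointing down it reaches from about 425 to 925 mm from the base axis. Payload 12.5 kg.
Tool frame: the origin (TCP) lies at the very end of the fingers, on their centre line; the grasp point (between the pads) lies 19 mm behind it; z points along the fingers, x is the direction in which the jaws open and shut, and the axes are right-handed (so a half turn about z gives the same grasp; the last joint's range is limited). The gripper opens to 85 mm and grips with 20 to 120 N. Pads are 22 mm wide; open, the fingers measure 114 mm over their backs; the gripper's body (76 mm by 85 mm) begins 54 mm behind the grasp point. The pads swing forward as they close: fully open they stand 13 mm farther back than shut.
Start: joints at [0.998, 0.491, 1.559, -0, 1.092, -0.106], TCP at [281.256, 558.158, 231.327] pointing down, gripper open.
Joint ranges: [-3.1, 3.1], [-0.84, 2.19], [0.05, 2.79], [-1.13, 4.28], [0.06, 2.93], [-2.69, 2.69]. Speed limits (rad/s): [2.22, 2.22, 2.79, 3.14, 3.14, 3.14].

INTERFACE

Orientations are given as a unit quaternion [w, x, y, z].
In Python, from bench import ctrl, get_image gives the robot as it stands.
- The arm moves only by the tool send_rows, never from a script. Its arguments are lists of equal length, an entry for each row: "offset": the shift along the tool's x, y, z in m, a list of three; "rot": the turn, a rotation vector about the tool's x, y, z in rad, a list of three; "hand": the opening in per cent of the stroke, from 0 (shut) to 100 (fully open). In form: {"offset": [[x, y, z], ...], "rot": [[ax, ay, az], ...], "hand": [hand, ...]}. A call has 1 to 10 rows; each row is the pose to reach, as a shift and turn from the pose measured when the call began, along the tool's axes at that moment; what a row does not reach only later rows make up. A row lasts 1/10 s, in which the tool goes at most 50 mm and 8.59 degrees, less where a joint would pass 70% of its speed; a pose out of reach is approached as far as the arm can. A call with a gripper value outside its range is refused whole. The fingers move at their own pace and stop on an object; the grip force is fixed at half the most. Time passes only in rows, so rows that repeat a pose let the fingers close. It gives the time, the measured TCP pose, the force and the opening at its end, in the units of the state.
- ctrl.sense(): the state, without advancing time (a new reading comes with each control period).
- get_image(name): name is "scene" or "top" or "wrist"; returns a dict with "image" (400x640x3 uint8, red, green, blue), "intrinsics" (3x3 intrinsics, pixels), "k1" (the pictures are not rectified: a ray, as slopes to the right and down, at radius r is drawn at 1 + k1 r^2 times it, then the intrinsics apply), "rvec" (rotation vector, rad) and "tvec" (3), from world to camera coordinates, as OpenCV has them; the wrist camera has in their place "T_tool_cam" (4x4, takes a point from camera to tool coordinates, whose origin is the TCP and whose axes are the tool frame's). Camera axes: x right, y down, z forward; pixel columns grow to the right and rows downward; lengths in mm; the calibration is good to about 2 mm. A picture is of the moment at which its call begins: read the wrist's pose just before it. There is no depth.
- ctrl.job_done(): hands the job in, once; it reports no verdict.
The state is a dict: "time_s": time; "joint_pos": joint angles; "qvel": joint speeds; "tau": joint torques, N m; "position": TCP position; "orientation": TCP orientation; "contact_force": force on the tool from outside, world axes, zero at the start; "ft_torque": the same for the moment, N m; "grip_width": finger opening in mm.
Only numpy, scipy, OpenCV 4.12 (cv2) and the standard library are available. Lean on these libraries where they do the work, as an engineer would, in place of code of your own. Each camera call takes 0.05 s, during which the arm holds its last target.

## Working session

There is one attempt and no reset: what is moved stays moved. The work goes in short steps, Python scripts to look and compute and a tool call to move; the robot and the scene stay as the last step left them, time stands still between calls to the robot, and variables do not carry over. Pictures are saved under pics/ and viewed, and the job is handed in when it is done.

Besides the shell and the picture viewer there is one more tool, called after "Emit:" in YAML: its name, and indented under it one key for each argument. send_rows: Moves the arm, as the interface text tells. Its arguments: {"type":"object","properties":{"offset":{"type":"array"},"rot":{"type":"array"},"hand":{"type":"array"}},"required":["offset","rot","hand"]}

```bash
ls; mkdir -p pics; python3 - <<'E'
from bench import ctrl,get_image
import cv2
s=ctrl.sense();print({k:s[k] for k in('time_s','position','orientation','contact_force','grip_width')})
for n in('scene','top','wrist'):
    d=get_image(n);cv2.imwrite(f'pics/{n}0.png',d['image'][:,:,::-1]);print(n,d['k1'],d['intrinsics'],d.get('rvec'),d.get('tvec'),d.get('T_tool_cam'))
E
```

```text
pics
{'time_s': 0.0, 'position': array([281.10034844, 557.93346421, 230.68631846]), 'orientation': array([ 2.63366430e-04,  8.51471540e-01,  5.24400470e-01, -5.43080064e-04]), 'contact_force': array([ 0.46069872, -0.45282425,  0.32037766]), 'grip_width': 85.07563097917864}
scene -0.0018623241200013713 [[380.75212471   0.         317.25813561]
 [  0.         380.75212471 197.65788174]
 [  0.           0.           1.        ]] [ 2.14158386  1.66004608 -0.42130753] [-170.07456475 -470.30489076 1335.45830366] None
top -0.055871934747135595 [[379.94611155   0.         324.47786192]
 [  0.         379.94611155 203.93286403]
 [  0.           0.           1.        ]] [ 2.1844372  -2.16061392  0.14031203] [   7.76529345  616.55572539 1060.69973769] None
wrist -0.04892175440591862 [[327.75420182   0.         316.63018445]
 [  0.         327.75420182 205.8521854 ]
 [  0.           0.           1.        ]] None None [[ 9.99999554e-01  1.39655984e-04  9.34077144e-04 -7.12863758e-01]
 [-4.07504128e-04  9.56011708e-01  2.93328225e-01 -7.53101239e+01]
 [-8.52023644e-04 -2.93328474e-01  9.56011339e-01 -1.42025514e+02]
 [ 0.00000000e+00  0.00000000e+00  0.00000000e+00  1.00000000e+00]]
```

View pics/scene0.png

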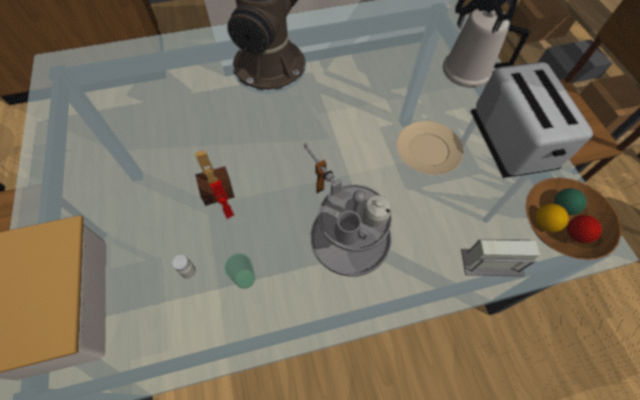

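View pics/top0.png

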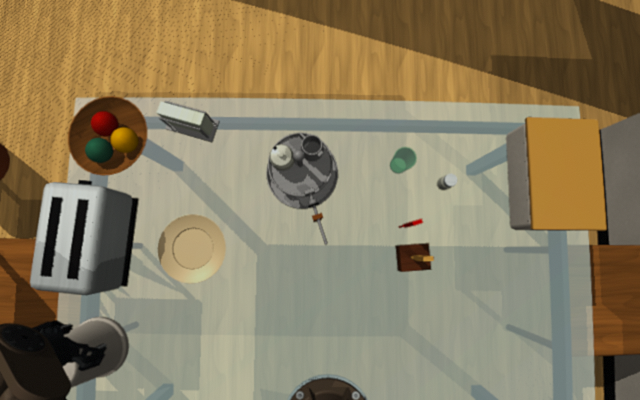

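View pics/wrist0.png

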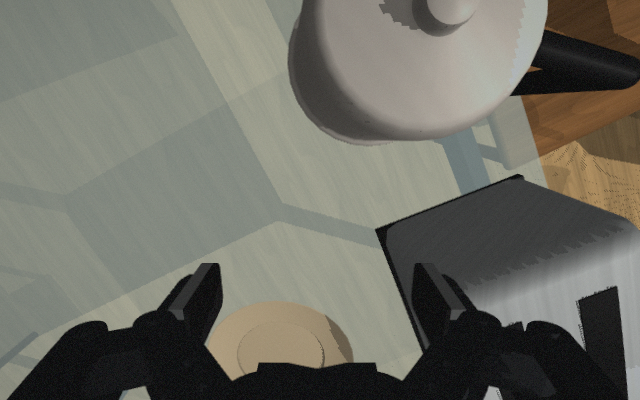

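```bash
cat > h.py <<'E'
import numpy as np,cv2
from scipy.spatial.transform import Rotation as R
from bench import ctrl,get_image
def q2R(q): return R.from_quat([q[1],q[2],q[3],q[0]]).as_matrix()
def cam(d,s=None):
    """returns K,k1,Rwc,twc: Xc=R X+t"""
    if d.get('T_tool_cam') is not None:
        T=np.eye(4);T[:3,:3]=q2R(s['orientation']);T[:3,3]=s['position'];W=np.linalg.inv(T@np.array(d['T_tool_cam']))
        return d['intrinsics'],d['k1'],W[:3,:3],W[:3,3]
    return d['intrinsics'],d['k1'],R.from_rotvec(np.ravel(d['rvec'])).as_matrix(),np.ravel(d['tvec'])
def ray(c,uv):
    K,k1,Rm,t=c
    n=cv2.undistortPoints(np.array([[uv]],float),np.array(K),np.array([k1,0,0,0.]))[0,0]
    v=Rm.T@np.array([n[0],n[1],1]);return -Rm.T@t,v/np.linalg.norm(v)
def proj(c,X):
    K,k1,Rm,t=c
    return cv2.projectPoints(np.atleast_2d(X).astype(float),cv2.Rodrigues(Rm)[0],t,np.array(K),np.array([k1,0,0,0.]))[0][:,0]
def atz(c,uv,z):
    o,v=ray(c,uv);return o+v*(z-o[2])/v[2]
def tri(obs):
    A=np.zeros((3,3));b=np.zeros(3);rs=[ray(c,uv) for c,uv in obs]
    for o,v in rs:
        P=np.eye(3)-np.outer(v,v);A+=P;b+=P@o
    X=np.linalg.solve(A,b);return X,[np.linalg.norm((np.eye(3)-np.outer(v,v))@(X-o)) for o,v in rs]
def snap(name,tag,crop=None,k=1):
    s=ctrl.sense();d=get_image(name);im=d['image'][:,:,::-1].copy();cv2.imwrite(f'pics/{tag}_raw.png',im)
    if crop:
        a,b,c_,e=crop;im=cv2.resize(im[b:e,a:c_],None,fx=k,fy=k,interpolation=cv2.INTER_CUBIC)
    cv2.imwrite(f'pics/{tag}.png',im);return cam(d,s),d['image'],s
E
python3 - <<'E'
from h import *
cs,i,_=snap('scene','s1',(180,130,340,250),5)
ct,i,_=snap('top','t1',(260,120,460,280),4)
print('stand top',atz(ct,(413,257),55),'tool head top',atz(ct,(432,259),120), 'bar tip', atz(ct,(326,243),187),atz(ct,(305,170),257))
E
```

```text
stand top [ 467.23054419 -235.08477222   55.        ] tool head top [ 463.94276354 -269.40691439  120.        ] bar tip [503.08359516  12.48789349 187.        ] [669.998167   64.2474904 257.       ]
```

View pics/s1.png

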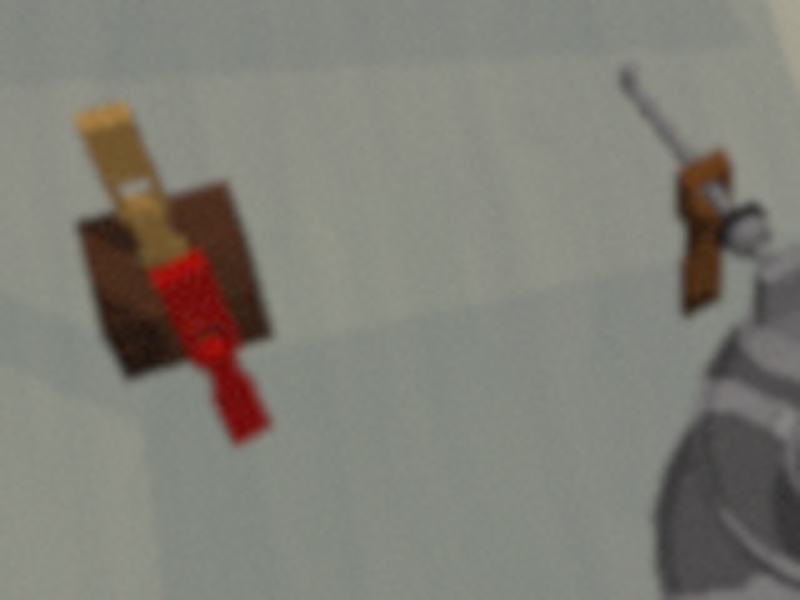

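View pics/t1.png

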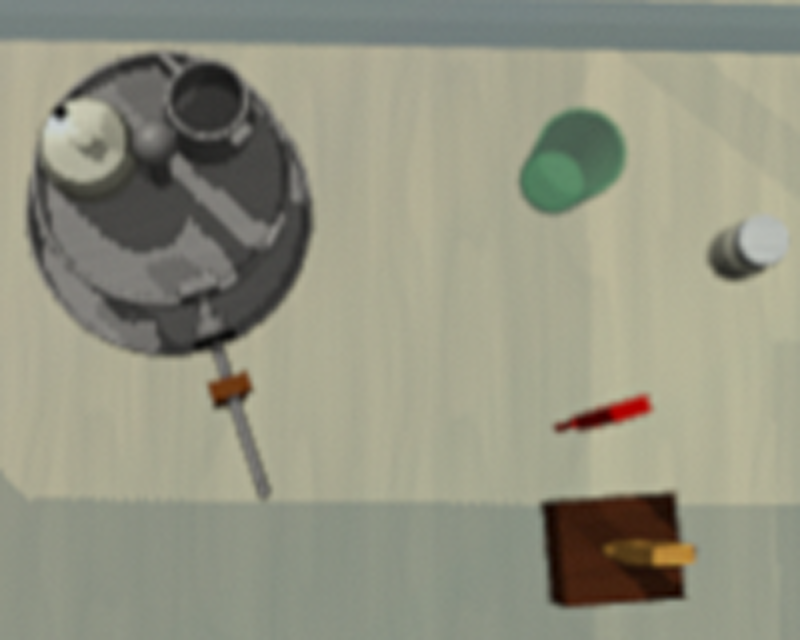

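```bash
cat >> h.py <<'E'
def rel(P,psi=None,tilt=None,s=None):
    """offset (m) and rotvec in tool axes to reach TCP P with tool y at world angle psi(deg), z down"""
    s=s or ctrl.sense();Rt=q2R(s['orientation']);off=Rt.T@(np.array(P,float)-s['position'])/1000
    if psi is None: rv=np.zeros(3)
    else:
        a=np.radians(psi);y=np.array([np.cos(a),np.sin(a),0]);z=np.array([0,0,-1.]);Rd=np.c_[np.cross(y,z),y,z]
        rv=R.from_matrix(Rt.T@Rd).as_rotvec()
    return off.round(4).tolist(),rv.round(4).tolist()
E
python3 - <<'E'
from h import *
for P in [(281,558,380),(350,300,390),(450,0,390),(463,-255,390)]: print(P,rel(P,0))
E
```

```text
(281, 558, 380) ([-0.0002, -0.0002, -0.149], [-0.0002, 0.0004, -0.4668])
(350, 300, 390) ([-0.1996, 0.1776, -0.1589], [-0.0002, 0.0004, -0.4668])
(450, 0, 390) ([-0.4225, 0.4019, -0.1588], [-0.0002, 0.0004, -0.4668])
(463, -255, 390) ([-0.6444, 0.5282, -0.1587], [-0.0002, 0.0004, -0.4668])
```

Emit:
send_rows:
  offset:
    - [0,0,-0.05]
    - [0,0,-0.1]
    - [0,0,-0.15]
    - [-0.04,0.036,-0.16]
    - [-0.08,0.07,-0.16]
    - [-0.12,0.107,-0.16]
    - [-0.16,0.142,-0.16]
    - [-0.2,0.178,-0.16]
    - [-0.235,0.213,-0.16]
    - [-0.27,0.248,-0.16]
  rot:
    - [0,0,0]
    - [0,0,0]
    - [0,0,-0.1]
    - [0,0,-0.2]
    - [0,0,-0.3]
    - [0,0,-0.4]
    - [0,0,-0.467]
    - [0,0,-0.467]
    - [0,0,-0.467]
    - [0,0,-0.467]
  hand: [100,100,100,100,100,100,100,100,100,100]

```text
time_s: 1.25
position: [375.7, 220.2, 391.4]
orientation: [0.0, 0.707, 0.707, 0.0]
contact_force: [2.7, 0.2, -0.1]
grip_width: 85.3
```

```bash
python3 - <<'E'
from h import *
print(ctrl.sense()['position'],ctrl.sense()['joint_pos'])
for P in [(450,0,390),(463,-255,390)]: print(P,rel(P,0))
E
```

```text
[375.66015201 220.23734124 391.39066369] [ 3.78529962e-01  6.81870842e-02  1.73230684e+00 -3.24178550e-04
  1.34077234e+00 -1.19284713e+00]
(450, 0, 390) ([-0.2203, 0.0742, 0.0015], [0.0004, 0.0002, 0.0007])
(463, -255, 390) ([-0.4753, 0.087, 0.0015], [0.0004, 0.0002, 0.0007])
```

Emit:
send_rows:
  offset:
    - [-0.045,0.02,0]
    - [-0.09,0.04,0]
    - [-0.135,0.06,0]
    - [-0.18,0.075,0]
    - [-0.22,0.09,0]
    - [-0.22,0.09,0]
    - [-0.22,0.09,0]
  rot:
    - [0,0,0]
    - [0,0,0]
    - [0,0,0]
    - [0,0,0]
    - [0,0,0]
    - [0,0,0]
    - [0,0,0]
  hand: [100,100,100,100,100,100,100]

```text
time_s: 1.95
position: [465.8, -0.4, 391.1]
orientation: [-0.0, 0.708, 0.707, -0.0]
contact_force: [0.2, 0.5, 0.8]
grip_width: 85.3
```

```bash
python3 - <<'E'
from h import *
c,i,s=snap('wrist','w1');print(s['position'])
import pickle;pickle.dump(c,open('w1.pkl','wb'))
for P in [(463,-255,390)]: print(P,rel(P,0))
E
```

```text
[ 4.65796768e+02 -3.69438806e-01  3.91143910e+02]
(463, -255, 390) ([-0.2555, -0.0026, 0.0013], [-0.0001, -0.0001, -0.0])
```

View pics/w1.png

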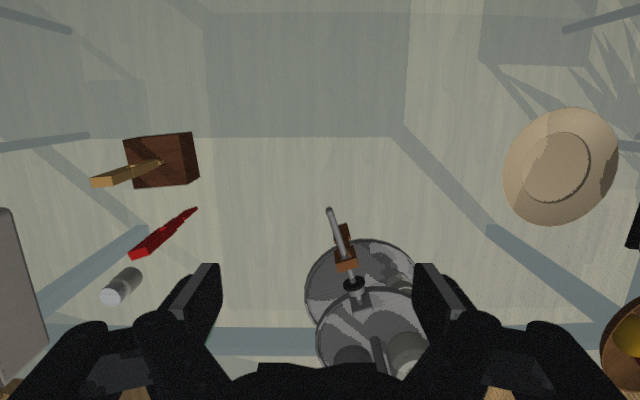

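Emit:
send_rows:
  offset:
    - [-0.045,0,0]
    - [-0.09,0,0]
    - [-0.135,0,0]
    - [-0.18,0,0]
    - [-0.225,0,0]
    - [-0.255,-0.02,0]
    - [-0.255,-0.02,0]
    - [-0.255,-0.02,0]
  rot:
    - [0,0,0]
    - [0,0,0]
    - [0,0,0]
    - [0,0,0]
    - [0,0,0]
    - [0,0,0]
    - [0,0,0]
    - [0,0,0]
  hand: [100,100,100,100,100,100,100,100]

```text
time_s: 2.8
position: [445.7, -253.7, 391.4]
orientation: [-0.0, 0.707, 0.707, 0.0]
contact_force: [-0.2, 0.5, 0.0]
grip_width: 85.5
```

```bash
python3 - <<'E'
from h import *
c,i,s=snap('wrist','w2');print(s['position'],s['joint_pos'])
import pickle;pickle.dump(c,open('w2.pkl','wb'))
E
```

```text
[ 445.6545427  -253.72511114  391.42309442] [-6.46585517e-01  1.96980198e-01  1.57796715e+00  3.26315707e-04
  1.36668985e+00 -2.21749140e+00]
```

View pics/w2.png

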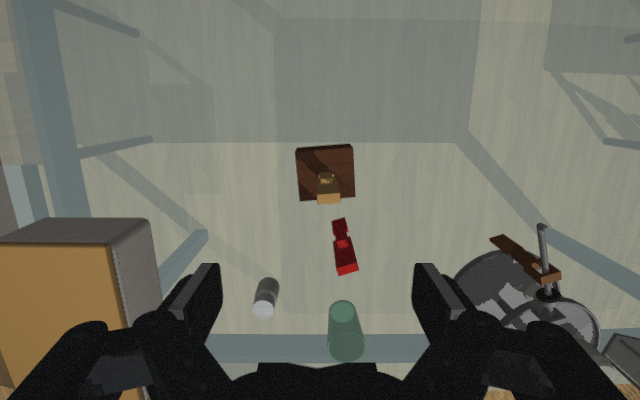

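Candidates for the pale spreader: pale one in the stand (328,190) and the red lookalike (345,245); I choose the pale one standing in the dark stand. Close crops of both wrist views:

```bash
python3 - <<'E'
import cv2
a=cv2.imread('pics/w2_raw.png');cv2.imwrite('pics/w2c.png',cv2.resize(a[135:285,280:380],None,fx=8,fy=8,interpolation=cv2.INTER_CUBIC)[:600])
b=cv2.imread('pics/w1_raw.png');cv2.imwrite('pics/w1c.png',cv2.resize(b[120:270,80:210],None,fx=6,fy=6,interpolation=cv2.INTER_CUBIC)[:600])
cv2.imwrite('pics/w1h.png',cv2.resize(b[195:295,300:400],None,fx=6,fy=6,interpolation=cv2.INTER_CUBIC))
E
```

```text
(no output)
```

View pics/w2c.png

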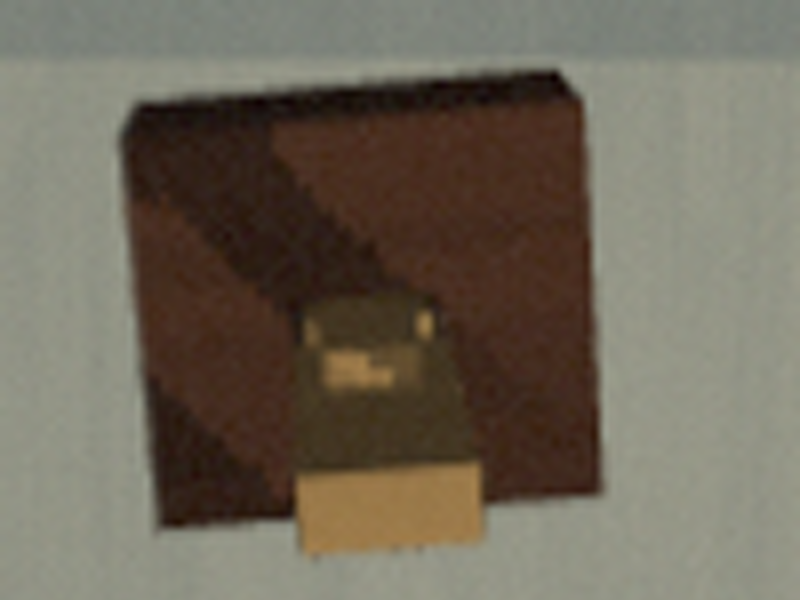

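View pics/w1c.png

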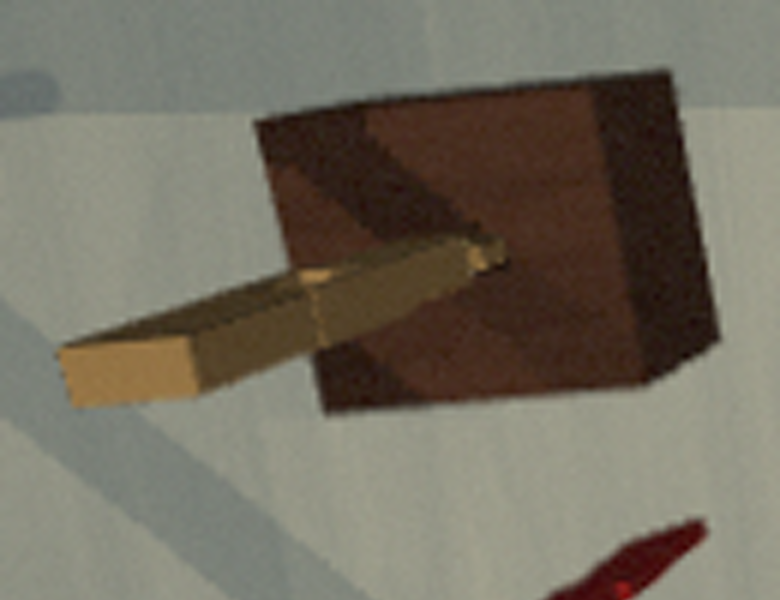

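View pics/w1h.png

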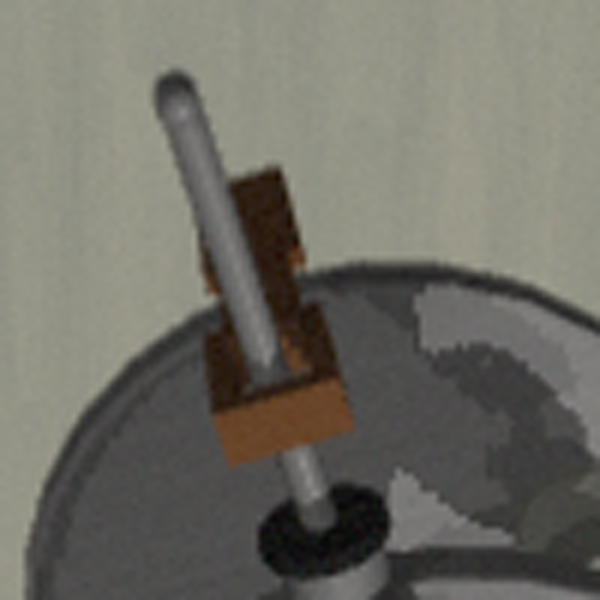

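```bash
python3 - <<'E'
from h import *
import pickle
c1=pickle.load(open('w1.pkl','rb'));c2=pickle.load(open('w2.pkl','rb'))
a=np.array([(297,475),(480,460),(485,537),(303,555)])/8+(280,135)
b=np.array([(57,348),(193,337),(205,395),(73,409)])/6+(80,120)
P=[]
for u,v in zip(b,a):
    X,e=tri([(c1,u),(c2,v)]);P.append(X);print(X.round(1),np.round(e,1))
P=np.array(P);print(P.mean(0));w=P[1]+P[2]-P[0]-P[3];print('width dir deg',np.degrees(np.arctan2(w[1],w[0])),np.linalg.norm(w)/2)
Q=np.array([atz(c2,v,184.5) for v in a]);print(Q.round(1),Q.mean(0));
w=Q[1]+Q[2]-Q[0]-Q[3];print(np.degrees(np.arctan2(w[1],w[0])),np.linalg.norm(w)/2,np.linalg.norm(Q[3]+Q[2]-Q[0]-Q[1])/2)
# stand top corners in w2
S=np.array([(128,130),(578,97),(602,492),(158,527)])/8+(280,135)
T=np.array([atz(c2,v,55) for v in S]);print(T.round(1),T.mean(0))
for d in T[[1,2]]-T[[0,3]]: print(np.degrees(np.arctan2(d[1],d[0])))
# hook
h=lambda x,y:(x/6+300,y/6+195)
print('tip',atz(c1,h(172,85),187)); 
bt=[h(205,417),h(340,375),h(354,425),h(230,467)]
B=np.array([atz(c1,v,185) for v in bt]);print('brown top',B.round(1),B.mean(0))
bar=[h(180,110),h(268,360)];print([atz(c1,v,179) for v in bar],atz(c1,h(318,520),179))
E
```

```text
[ 464.5 -253.3  183.9] [0.2 0.2]
[ 462.9 -227.9  181.8] [0.3 0.3]
[ 473.8 -227.   182.7] [0.3 0.3]
[ 476.  -252.4  183.9] [0.3 0.3]
[ 469.31223662 -240.15167681  183.07186495]
width dir deg 94.23473667120109 25.51056465466141
[[ 464.1 -253.3  184.5]
 [ 461.9 -228.1  184.5]
 [ 473.  -227.2  184.5]
 [ 475.6 -252.4  184.5]] [ 468.65159464 -240.22277684  184.5       ]
95.39161852207594 25.32526368483068 11.312404472887513
[[ 434.  -283.7   55. ]
 [ 428.  -202.    55. ]
 [ 502.3 -195.1   55. ]
 [ 509.2 -279.3   55. ]] [ 468.37920108 -240.05147062   55.        ]
94.22146731198062
94.70189687291806
tip [500.3519461   12.81096181 187.        ]
brown top [[569.4  20.  185. ]
 [560.4  46.3 185. ]
 [571.2  49.4 185. ]
 [580.4  25.2 185. ]] [570.35932155  35.22129744 185.        ]
[array([507.87536523,  14.68852492, 179.        ]), array([560.00310594,  32.68052529, 179.        ])] [595.84306358  43.77704051 179.        ]
```

```bash
python3 - <<'E'
from h import *
for P in [(469,-240,250),(469,-240,152)]: print(P,rel(P,4.6))
E
```

```text
(469, -240, 250) ([0.0132, 0.0231, 0.1415], [0.0002, -0.0002, -0.0792])
(469, -240, 152) ([0.0132, 0.0231, 0.2395], [0.0002, -0.0002, -0.0792])
```

Emit:
send_rows:
  offset:
    - [0.005,0.01,0.045]
    - [0.01,0.018,0.09]
    - [0.0132,0.0231,0.13]
    - [0.0132,0.0231,0.14]
    - [0.0132,0.0231,0.14]
  rot:
    - [0,0,-0.04]
    - [0,0,-0.079]
    - [0,0,-0.079]
    - [0,0,-0.079]
    - [0,0,-0.079]
  hand: [100,70,60,60,60]

```text
time_s: 3.35
position: [469.4, -238.8, 251.3]
orientation: [-0.001, 0.678, 0.735, 0.0]
contact_force: [0.6, 0.2, 0.8]
grip_width: 51.3
```

```bash
python3 - <<'E'
from h import *
c,i,s=snap('wrist','w3');print(s['position'],s['grip_width'])
print(proj(c,[(469,-240,184),(469-1,-227,184),(470,-253,184)]))
print(rel((469,-240,152),4.6,s=s))
E
```

```text
[ 469.35793692 -238.84384137  251.25175818] 51.325740045178534
[[315.09099127 221.25234462]
 [334.31989281 221.33938127]
 [295.85581232 221.16008456]]
([-0.0013, -0.0003, 0.0993], [-0.0011, -0.0013, 0.0017])
```

View pics/w3.png

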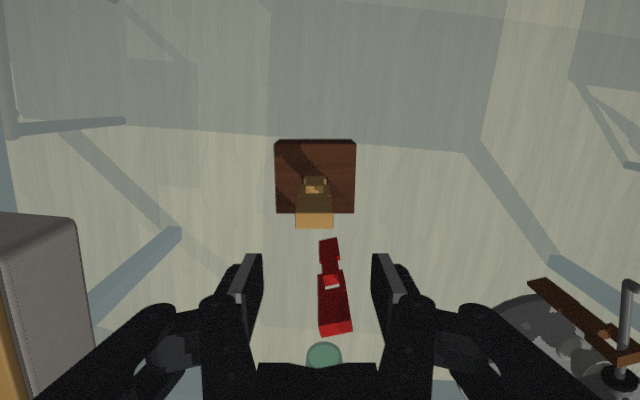

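Emit:
send_rows:
  offset:
    - [-0.0013,0,0.03]
    - [-0.0013,0,0.06]
    - [-0.0013,0,0.085]
    - [-0.0013,0,0.099]
    - [-0.0013,0,0.099]
    - [-0.0013,0,0.099]
    - [-0.0013,0,0.099]
  rot:
    - [0,0,0]
    - [0,0,0]
    - [0,0,0]
    - [0,0,0]
    - [0,0,0]
    - [0,0,0]
    - [0,0,0]
  hand: [60,60,60,60,60,60,40]

```text
time_s: 4.1
position: [470.6, -241.3, 155.5]
orientation: [0.002, 0.678, 0.735, 0.0]
contact_force: [-0.5, 0.2, 0.7]
grip_width: 38.3
```

Emit:
send_rows:
  offset:
    - [0,0,0]
    - [0,0,0]
    - [0,0,0]
    - [0,0,0]
    - [0,0,0]
    - [0,0,0]
  rot:
    - [0,0,0]
    - [0,0,0]
    - [0,0,0]
    - [0,0,0]
    - [0,0,0]
    - [0,0,0]
  hand: [20,0,0,0,0,0]

```text
time_s: 4.7
position: [471.1, -241.6, 156.5]
orientation: [0.003, 0.678, 0.735, 0.001]
contact_force: [-0.7, -0.7, 7.7]
grip_width: 24.9
```

```bash
python3 - <<'E'
from h import *
c,i,s=snap('wrist','w4');print(s['position'],s['grip_width'],s['contact_force'],s['ft_torque'])
E
```

```text
[ 471.13361814 -241.62453795  156.52016368] 24.94942188394752 [-0.66305058 -0.67767     7.71203505] [ 0.09037895  0.07708722 -0.01920961]
```

View pics/w4.png

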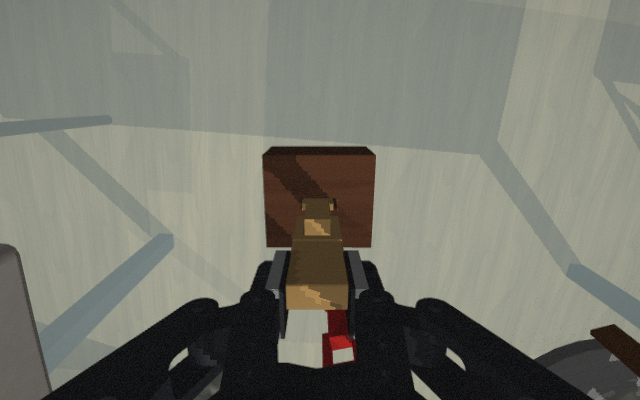

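Emit:
send_rows:
  offset:
    - [0,0,-0.01]
    - [0,0,-0.025]
    - [0,0,-0.045]
    - [0,0,-0.065]
    - [0,0,-0.085]
    - [0,0,-0.1]
    - [0,0,-0.11]
    - [0,0,-0.11]
  rot:
    - [0,0,0]
    - [0,0,0]
    - [0,0,0]
    - [0,0,0]
    - [0,0,0]
    - [0,0,0]
    - [0,0,0]
    - [0,0,0]
  hand: [0,0,0,0,0,0,0,0]

```text
time_s: 5.55
position: [470.8, -241.5, 268.0]
orientation: [0.004, 0.678, 0.735, 0.001]
contact_force: [0.7, -1.2, -0.7]
grip_width: 24.6
```

```bash
python3 - <<'E'
from h import *
s=ctrl.sense();print(s['position'],s['grip_width'],s['contact_force'],s['joint_pos'])
print(rel((455,0,266),18.5,s=s))
import pickle
c2=pickle.load(open('w2.pkl','rb'));print(proj(c2,[(500.35,12.8,187),(570.4,35.2,185)]))
b=cv2.imread('pics/w2_raw.png');cv2.imwrite('pics/w2h.png',cv2.resize(b[210:320,480:600],None,fx=6,fy=6,interpolation=cv2.INTER_CUBIC))
E
```

```text
[ 470.82953219 -241.4559572   267.95884607] 24.641593053183662 [ 0.71327336 -1.22897704 -0.7282485 ] [-5.98883028e-01  3.13160949e-01  1.74867224e+00  3.65013593e-04
  1.07147532e+00 -2.25132537e+00]
([0.242, 0.0039, 0.0008], [0.006, 0.0057, -0.2414])
[[546.91522948 225.54379454]
 [551.07233681 278.20102644]]
```

View pics/w2h.png

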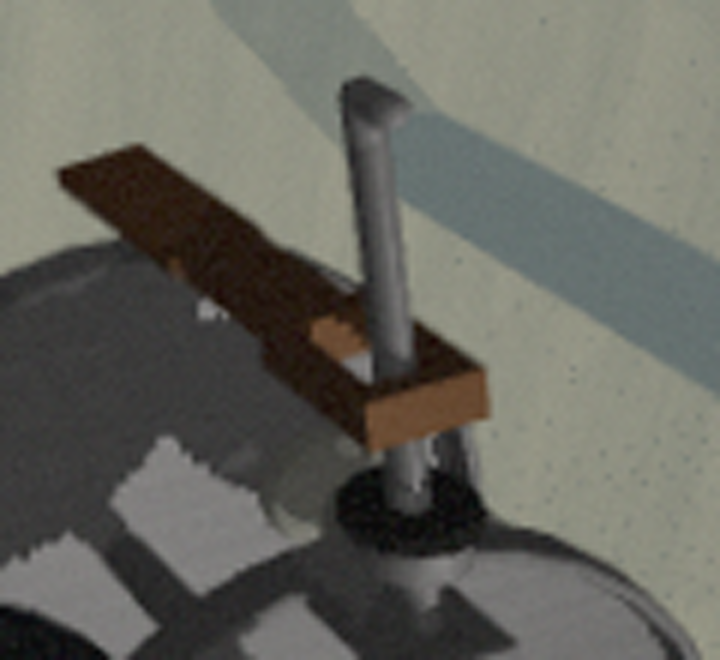

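Emit:
send_rows:
  offset:
    - [0.03,0,0]
    - [0.07,0,0]
    - [0.11,0,0]
    - [0.15,0,0]
    - [0.19,0.002,0]
    - [0.22,0.003,0]
    - [0.242,0.004,0]
    - [0.242,0.004,0]
    - [0.242,0.004,0]
  rot:
    - [0,0,0]
    - [0,0,-0.06]
    - [0,0,-0.12]
    - [0,0,-0.18]
    - [0.006,0.006,-0.241]
    - [0.006,0.006,-0.241]
    - [0.006,0.006,-0.241]
    - [0.006,0.006,-0.241]
    - [0.006,0.006,-0.241]
  hand: [0,0,0,0,0,0,0,0,0]

```text
time_s: 6.45
position: [455.0, 0.2, 266.4]
orientation: [-0.0, 0.584, 0.812, -0.0]
contact_force: [-0.0, 0.0, -0.4]
grip_width: 24.8
```

```bash
python3 - <<'E'
from h import *
import pickle
c,i,s=snap('wrist','w5');print(s['position'],s['orientation'],s['grip_width'],s['contact_force']);pickle.dump((c,s),open('w5.pkl','wb'))
snap('scene','s5',(180,100,380,250),4)
E
```

```text
[4.54997094e+02 1.92668343e-01 2.66362288e+02] [-4.10655945e-04  5.83931728e-01  8.11802655e-01 -1.34620700e-04] 24.832857943403187 [-0.00942769  0.04348741 -0.43684409]
```

View pics/w5.png

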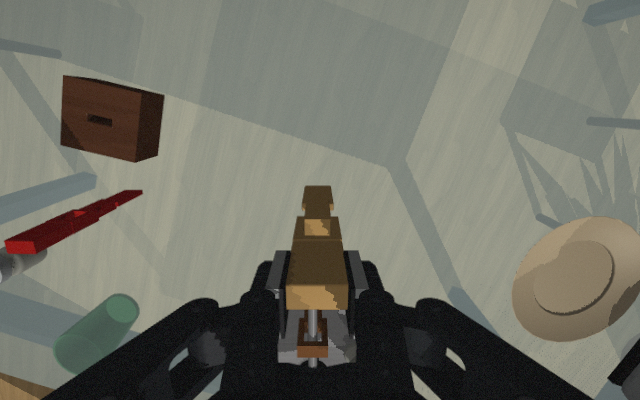

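View pics/s5.png

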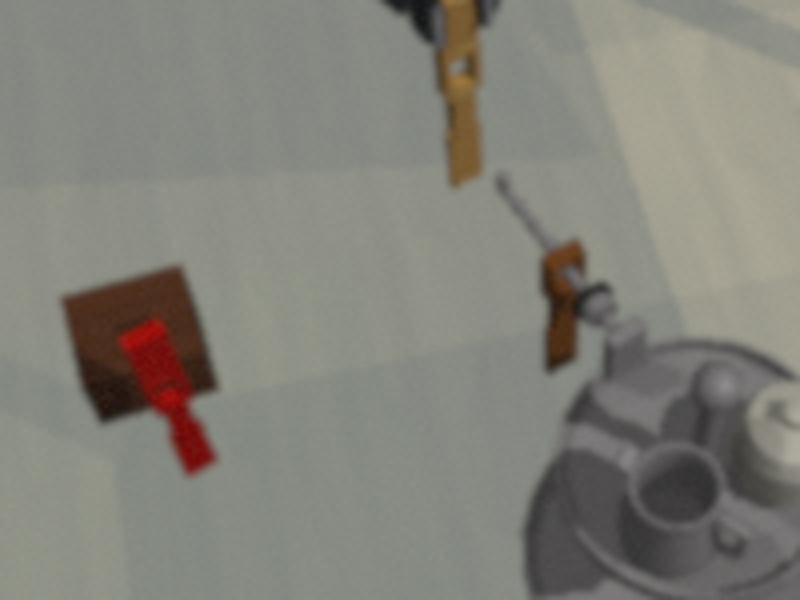

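```bash
python3 - <<'E'
import cv2
b=cv2.imread('pics/w5_raw.png');cv2.imwrite('pics/w5c.png',cv2.resize(b[180:375,260:375],None,fx=5,fy=5,interpolation=cv2.INTER_CUBIC)[:975])
cv2.imwrite('pics/w5d.png',cv2.resize(b[275:375,265:365],None,fx=6,fy=6,interpolation=cv2.INTER_CUBIC))
cv2.imwrite('pics/w5e.png',cv2.resize(b[180:280,265:365],None,fx=6,fy=6,interpolation=cv2.INTER_CUBIC))
E
```

```text
(no output)
```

View pics/w5d.png

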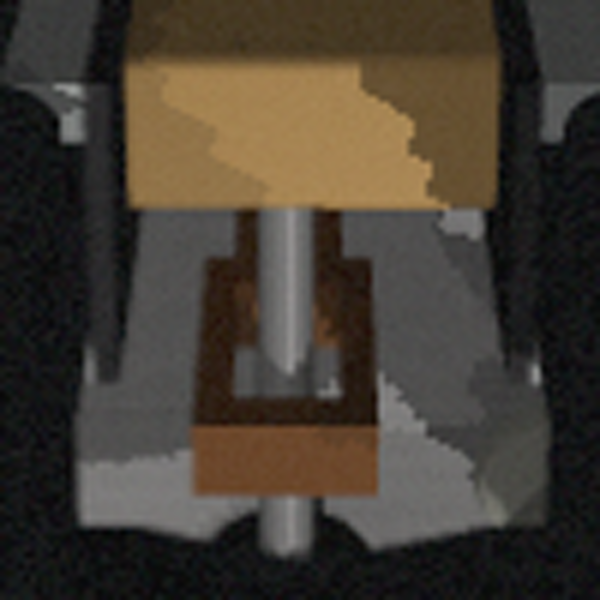

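View pics/w5e.png

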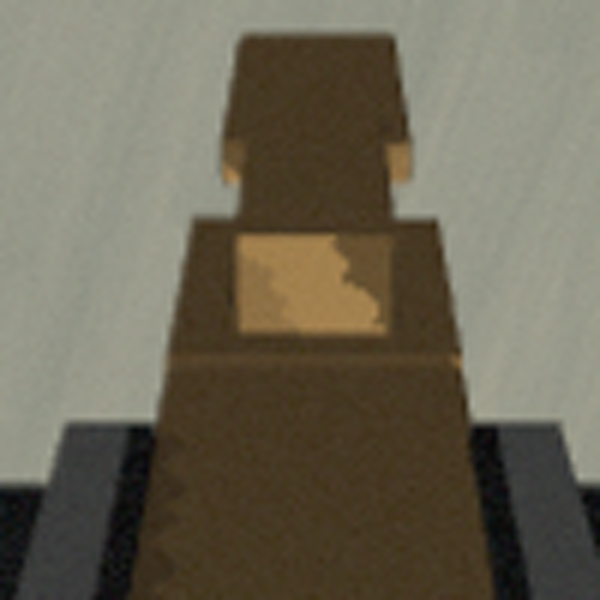

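```bash
cat >> h.py <<'E'
def pnp(c,s,obj,img):
    K,k1=np.array(c[0]),c[1]
    ok,rv,tv=cv2.solvePnP(np.array(obj,float),np.array(img,float),K,np.array([k1,0,0,0.]),flags=cv2.SOLVEPNP_SQPNP)
    rv,tv=cv2.solvePnPRefineLM(np.array(obj,float),np.array(img,float),K,np.array([k1,0,0,0.]),rv,tv)
    p=cv2.projectPoints(np.array(obj,float),rv,tv,K,np.array([k1,0,0,0.]))[0][:,0]
    Rm,t=c[2],c[3]
    Ro=Rm.T@cv2.Rodrigues(rv)[0];to=Rm.T@(tv[:,0]-t)
    return Ro,to,p-np.array(img)
E
python3 - <<'E'
from h import *
import pickle
c,s=pickle.load(open('w5.pkl','rb'))
e=lambda x,y:(x/6+265,y/6+180); d=lambda x,y:(x/6+265,y/6+275)
# model: X tool-y dir, Z up, Y = Z x X -> left; image left = -tool x. world: X=(cos18.5..), Y=left= +y world = tool x = image right
obj=[(-6,-13,-19),(-6,13,-19),(-6,-13,19),(-6,13,19),(-6,-8,-13),(-6,8,-13),(-6,-13,63.5),(-6,13,63.5),(6,-13,63.5),(6,13,63.5)]
img=[e(190,218),e(438,218),e(170,355),e(461,355),e(235,233),e(393,235),d(125,60),d(498,60),d(130,208),d(495,208)]
Ro,to,r=pnp(c,s,obj,img);print(to,r.round(1).tolist())
Rt=q2R(s['orientation']);print('eye in tool',Rt.T@(to-s['position']));print(Rt.T@Ro)
# hook bar relative: assume level z
pts={'bar near':(d(286,212),179),'bar at brown':(d(288,365),179),'brown L':(d(193,425),185),'brown R':(d(377,425),185),'brown L2':(d(193,494),185),'brown R2':(d(377,494),185),'collar':(d(287,545),179)}
for k,(u,z) in pts.items(): X=atz(c,u,z);print(k,X.round(1),(Rt.T@(X-s['position'])).round(1))
E
```

```text
[4.54230847e+02 4.24801705e-01 2.25971299e+02] [[0.7, -0.6], [-0.5, -0.6], [-0.2, 0.9], [-0.4, 0.9], [0.6, 0.2], [-0.4, -0.1], [-0.4, -0.1], [0.7, -0.1], [-0.3, -0.3], [0.3, -0.2]]
eye in tool [ 0.44320245 -0.62443104 40.39166659]
[[ 0.00223903  0.99998613 -0.00476827]
 [ 0.99972796 -0.0021277   0.02322652]
 [ 0.02321605 -0.00481898 -0.99971886]]
bar near [535.6  23.9 179. ] [-3.2 84.  87.3]
bar at brown [559.4  32.1 179. ] [ -3.  109.2  87.3]
brown L [568.5  21.4 185. ] [-16.1 114.4  81.3]
brown R [560.4  45.5 185. ] [  9.3 114.4  81.3]
brown L2 [579.9  24.9 185. ] [-16.3 126.3  81.3]
brown R2 [571.7  49.4 185. ] [  9.5 126.3  81.3]
collar [589.6  42.  179. ] [ -3.2 141.   87.3]
```

```bash
python3 - <<'E'
from h import *
import pickle
c,s=pickle.load(open('w5.pkl','rb'));Rt=q2R(s['orientation'])
cs=cam(get_image('scene'))
for zt in (35.5,38,40.4):
    f=lambda x,y,z: s['position']+Rt@np.array([x,y,z])
    P=[f(0.4,5.4,zt),f(-12.6,5.4,zt+19),f(13.4,5.4,zt+19),f(0.4,5.4,zt+114),f(.4,5.4,zt-13),f(.4,5.4,zt+13)]
    p=proj(cs,P);print(zt,((p-(180,100))*4).round(0).tolist())
i=cv2.imread('pics/s5_raw.png');cv2.imwrite('pics/s5c.png',cv2.resize(i[90:160,265:335],None,fx=8,fy=8,interpolation=cv2.INTER_CUBIC))
E
```

```text
35.5 [[464.0, 73.0], [447.0, 102.0], [483.0, 84.0], [471.0, 186.0], [463.0, 58.0], [465.0, 87.0]]
38 [[464.0, 76.0], [447.0, 105.0], [483.0, 87.0], [471.0, 188.0], [463.0, 61.0], [465.0, 90.0]]
40.4 [[464.0, 78.0], [447.0, 108.0], [483.0, 90.0], [472.0, 190.0], [463.0, 64.0], [465.0, 92.0]]
```

View pics/s5c.png

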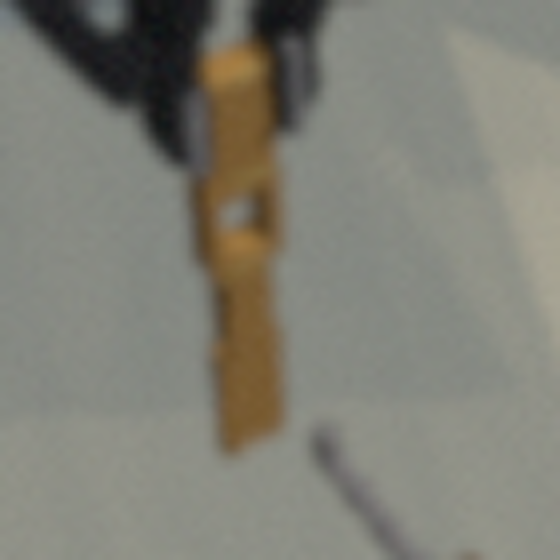

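```bash
python3 - <<'E'
from h import *
cs=cam(get_image('scene'))
print(((proj(cs,[(500.35,12.8,187)])-(265,90))*8), 'obs 322,437')
i=cv2.imread('pics/s1_raw.png')
# stand corners in s1 crop (180,130,x5): top face corners (80,228),(228,182),(270,338)?,(128,378)?
T=[[434,-283.7,55],[428,-202,55],[502.3,-195.1,55],[509.2,-279.3,55]]
print((proj(cs,T)-(180,130))*5)
print((proj(cs,[[464.3,-253.3,184],[462.3,-228,184],[473.5,-227,184],[475.7,-252.4,184]])-(180,130))*5)
E
```

```text
[[316.29252044 411.91641012]] obs 322,437
[[ 77.48688362 216.92508552]
 [223.88655315 177.49400191]
 [255.50330167 286.09817155]
 [100.10441698 330.66570871]]
[[ 73.8166596  112.17169743]
 [125.57759254  98.44667403]
 [130.25092879 116.22936399]
 [ 78.05782929 130.48061976]]
```

```bash
python3 - <<'E'
from h import *
import pickle
c1=pickle.load(open('w1.pkl','rb'));c2=pickle.load(open('w2.pkl','rb'))
h=lambda x,y:(x/6+300,y/6+195); g=lambda x,y:(x/6+480,y/6+210)
print(tri([(c1,h(172,85)),(c2,g(400,103))]))
for a,b in [((205,417),(368,405)),((340,375),(485,368)),((354,425),(490,412)),((230,467),(373,450))]: print(tri([(c1,h(*a)),(c2,g(*b))]))
c,s=pickle.load(open('w5.pkl','rb'));Rt=q2R(s['orientation'])
cs=cam(get_image('scene'))
i=cv2.imread('pics/s5_raw.png');k=8;im=cv2.resize(i[60:170,250:350],None,fx=7,fy=7,interpolation=cv2.INTER_CUBIC)
def box(zt,col):
    f=lambda x,y,z: s['position']+Rt@np.array([x,y,z])
    for y in(-6.6,5.4):
        q=[(-12.6,y,zt-63.5),(13.4,y,zt-63.5),(13.4,y,zt+19),(-12.6,y,zt+19)]
        p=(proj(cs,[f(*v) for v in q])-(250,60)+.5)*7
        cv2.polylines(im,[p.astype(int)],1,col,1)
box(36,(0,255,0))
for x in (500.35,12.8,187),: 
    p=(proj(cs,[x])[0]-(250,60)+.5)*7;cv2.circle(im,tuple(p.astype(int)),3,(0,0,255),1)
cv2.imwrite('pics/s5o.png',im[:600])
E
```

```text
(array([501.32190681,  12.7407708 , 187.06563411]), [np.float64(0.9475254317905011), np.float64(0.9475254317906595)])
(array([567.62045571,  19.8728138 , 188.08516426]), [np.float64(0.16881387964635117), np.float64(0.16881387964651143)])
(array([561.19128051,  46.36160696, 184.15260378]), [np.float64(0.35070831929839463), np.float64(0.3507083192984316)])
(array([571.36867225,  49.43179651, 184.84320593]), [np.float64(0.04030919251472933), np.float64(0.04030919251466946)])
(array([579.57226417,  25.12002302, 185.85934077]), [np.float64(0.3245652756029602), np.float64(0.3245652756028866)])
```

View pics/s5o.png

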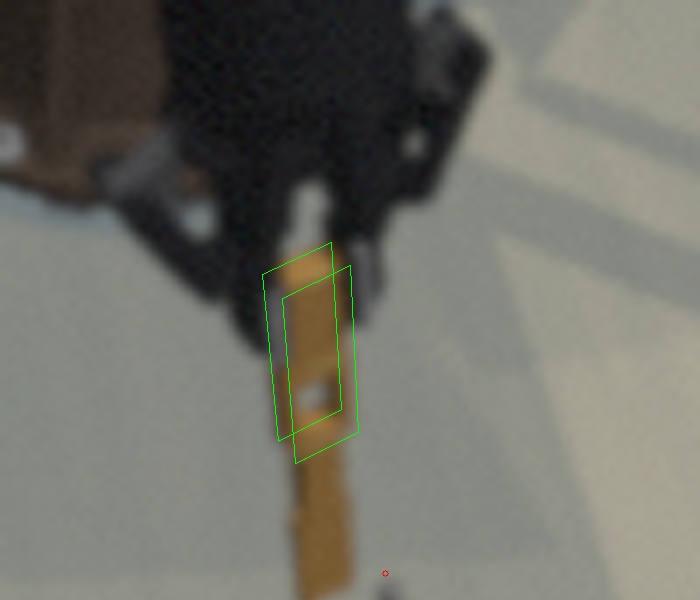

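Emit:
send_rows:
  offset:
    - [-0.0032,0,0.02]
    - [-0.0032,0,0.04]
    - [-0.0032,0,0.05]
    - [-0.0032,0,0.05]
    - [-0.0032,0,0.05]
    - [-0.0032,0,0.05]
  rot:
    - [0,0,0]
    - [0,0,0]
    - [0,0,0]
    - [0,0,0]
    - [0,0,0]
    - [0,0,0]
  hand: [0,0,0,0,0,0]

```text
time_s: 7.3
position: [456.5, -3.8, 217.4]
orientation: [0.0, 0.585, 0.811, 0.0]
contact_force: [0.2, 0.2, 0.2]
grip_width: 24.8
```

```bash
python3 - <<'E'
from h import *
import pickle
c,i,s=snap('wrist','w6');print(s['position'],s['orientation'],s['contact_force']);pickle.dump((c,s),open('w6.pkl','wb'))
b=cv2.imread('pics/w6_raw.png');cv2.imwrite('pics/w6c.png',cv2.resize(b[275:375,265:365],None,fx=6,fy=6,interpolation=cv2.INTER_CUBIC))
snap('scene','s6',(250,90,350,170),8);snap('top','t6',(260,180,380,280),6)
E
```

```text
[456.54812636  -3.79454144 217.39894931] [3.78846851e-04 5.84919023e-01 8.11091549e-01 3.02566918e-04] [0.19797234 0.1574769  0.22423227]
```

View pics/w6c.png

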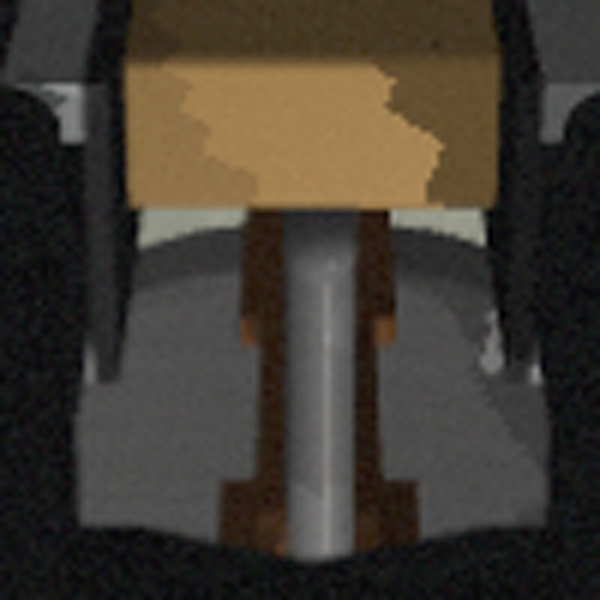

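View pics/s6.png

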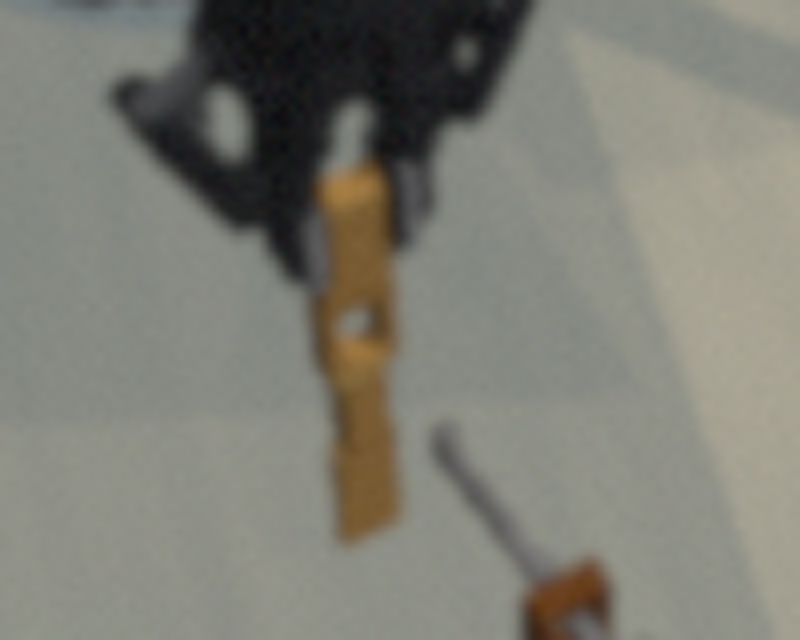

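```bash
python3 - <<'E'
from h import *
import pickle
c,s=pickle.load(open('w6.pkl','rb'));Rt=q2R(s['orientation'])
cs=cam(get_image('scene'))
a=np.radians(18.5);u=np.array([np.cos(a),np.sin(a),0]);v=np.array([-np.sin(a),np.cos(a),0])
tip=np.array([501.,12.7,187]);O=tip+65*u-[0,0,12]
pr=lambda P:((proj(cs,P)-(250,90)+.5)*8).round(0).tolist()
print('O',O,'tip,axis at tip',pr([tip,tip-[0,0,12],O+1*u, O+1.4*u+v*13+[0,0,10],O+1.4*u-v*13+[0,0,10]]))
f=lambda x,y,z: s['position']+Rt@np.array([x,y,z])
zt=37.5
print('frame far bottom L R, far top L R head',pr([f(-13,5.4,zt+19),f(13,5.4,zt+19),f(-13,5.4,zt-63.5),f(13,5.4,zt-63.5),f(0,5.4,zt+114)]))
print('eye in hook', np.array([u,v,[0,0,1]])@(f(0.1,-.6,zt)-O))
b=cv2.imread('pics/s6_raw.png');im=cv2.resize(b[90:170,250:350],None,fx=8,fy=8,interpolation=cv2.INTER_CUBIC)
L=[[tip,tip-[0,0,12],O+50*u]]
for y in(-6.6,5.4): L.append([f(*q) for q in [(-12.6,y,zt-63.5),(13.4,y,zt-63.5),(13.4,y,zt+19),(-12.6,y,zt+19),(-12.6,y,zt-63.5)]]);L.append([f(*q) for q in [(-8,y,zt-13),(8,y,zt-13),(8,y,zt+13),(-8,y,zt+13),(-8,y,zt-13)]])
for l in L: cv2.polylines(im,[np.array(pr(np.array(l))).astype(int)],0,(0,255,0),1)
cv2.imwrite('pics/s6o.png',im)
E
```

```text
O [562.64103759  33.32480267 175.        ] tip,axis at tip [[440.0, 418.0], [441.0, 441.0], [557.0, 589.0], [594.0, 552.0], [522.0, 591.0]]
frame far bottom L R, far top L R head [[334.0, 399.0], [403.0, 364.0], [319.0, 227.0], [394.0, 191.0], [381.0, 551.0]]
eye in hook [-112.95338284   -1.4462179     4.89838047]
```

View pics/s6o.png

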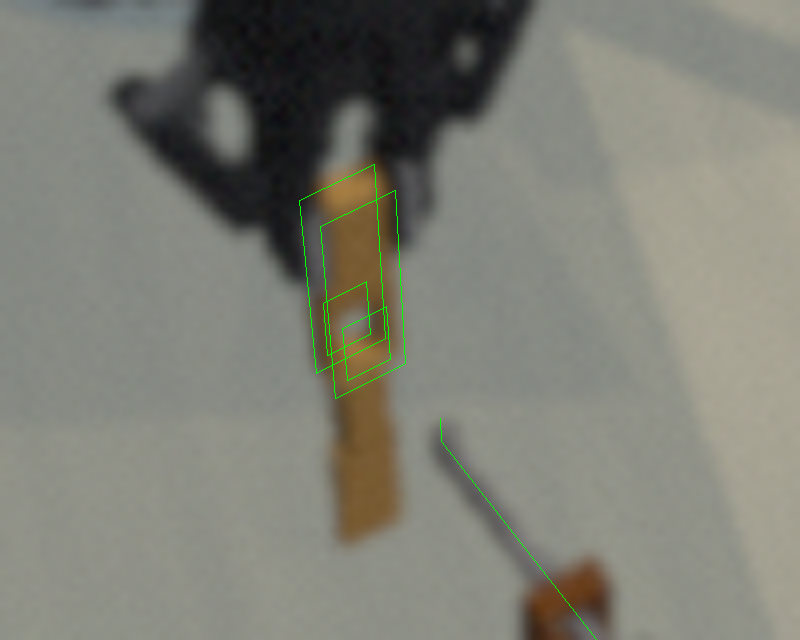

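View pics/t6.png

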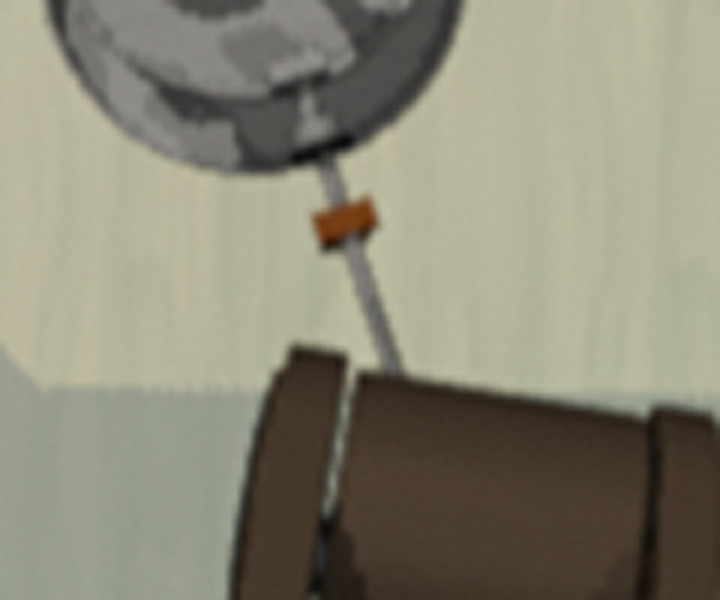

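```bash
python3 - <<'E'
from h import *
import pickle
c,s=pickle.load(open('w6.pkl','rb'));Rt=q2R(s['orientation'])
cs=cam(get_image('scene'))
pr=lambda P:((proj(cs,P)-(250,70)+.5)*8).round(0).tolist()
f=lambda x,y,z: s['position']+Rt@np.array([x,y,z])
b=cv2.imread('pics/s6_raw.png');im=cv2.resize(b[70:170-25,250:350],None,fx=8,fy=8,interpolation=cv2.INTER_LANCZOS4)
L=[[f(x,y,0) for x,y in((-30,11),(-13,11),(-13,-11))],[f(x,y,0) for x,y in((30,11),(13,11),(13,-11))]]
for l in L: cv2.polylines(im,[np.array(pr(np.array(l))).astype(int)],0,(0,255,0),1)
cv2.imwrite('pics/s6p.png',im)
w=cv2.imread('pics/w6_raw.png')
im=w.copy();P=[]
for l in L: cv2.polylines(im,[proj(c,np.array(l)).astype(int)],0,(0,255,0),1)
zt=37.5
for y in(-6.6,5.4): cv2.polylines(im,[proj(c,np.array([f(*q) for q in [(-13,y,zt-63.5),(13,y,zt-63.5),(13,y,zt+19),(-13,y,zt+19),(-13,y,zt-63.5)]])).astype(int)],0,(0,0,255),1)
cv2.imwrite('pics/w6o.png',cv2.resize(im[180:330,240:400],None,fx=4.9,fy=4,interpolation=cv2.INTER_CUBIC))
E
```

```text
(no output)
```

View pics/s6p.png

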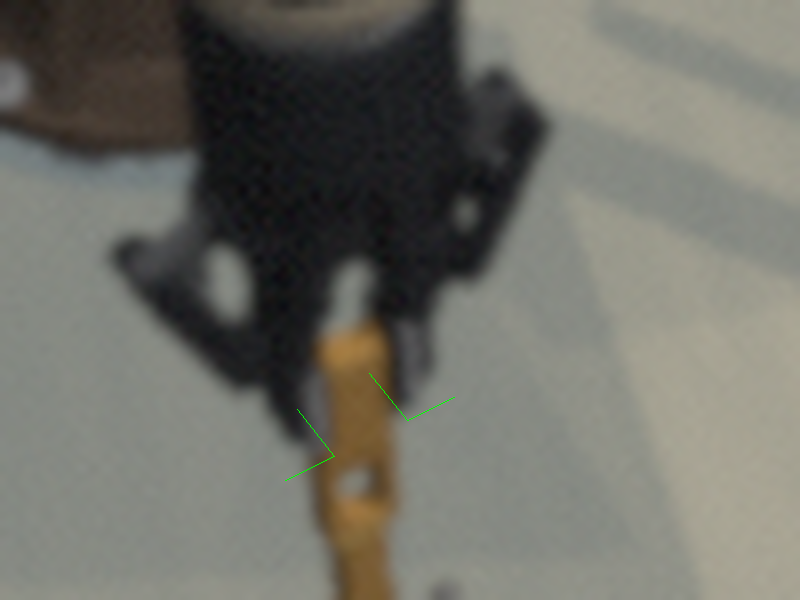

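View pics/w6o.png

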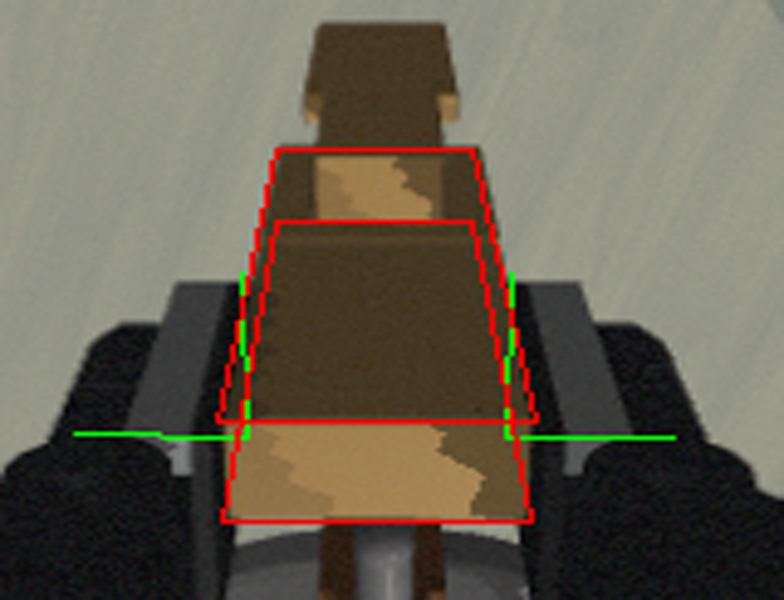

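Emit:
send_rows:
  offset:
    - [0.0004,0.008,0]
    - [0.0004,0.018,0]
    - [0.0004,0.026,0]
    - [0.0004,0.032,0]
    - [0.0004,0.034,0]
    - [0.0004,0.034,0]
  rot:
    - [0,0,0]
    - [0,0,0]
    - [0,0,0]
    - [0,0,0]
    - [0,0,0]
    - [0,0,0]
  hand: [0,0,0,0,0,0]

```text
time_s: 8.15
position: [488.6, 7.6, 216.8]
orientation: [-0.0, 0.585, 0.811, 0.0]
contact_force: [-0.0, -0.9, -0.8]
grip_width: 25.1
```

```bash
python3 - <<'E'
from h import *
import pickle
c,i,s=snap('wrist','w7');print(s['position'],s['orientation'],s['contact_force']);pickle.dump((c,s),open('w7.pkl','wb'))
b=cv2.imread('pics/w7_raw.png');cv2.imwrite('pics/w7c.png',cv2.resize(b[180:330,250:380],None,fx=6,fy=4,interpolation=cv2.INTER_CUBIC))
snap('scene','s7',(270,80,370,155),8)
E
```

```text
[488.55924676   7.60817479 216.7972913 ] [-6.39474295e-05  5.84750283e-01  8.11213348e-01  8.66628575e-05] [-0.01450695 -0.85055741 -0.82520731]
```

View pics/w7c.png

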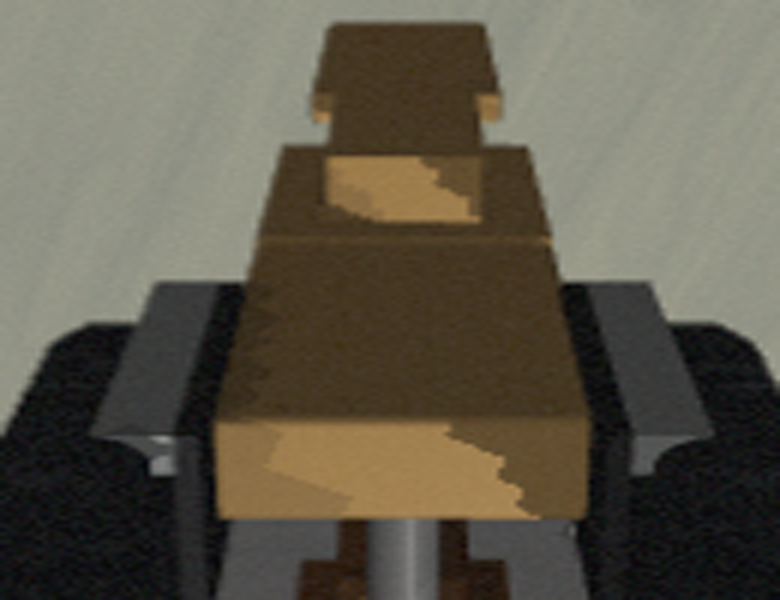

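View pics/s7.png

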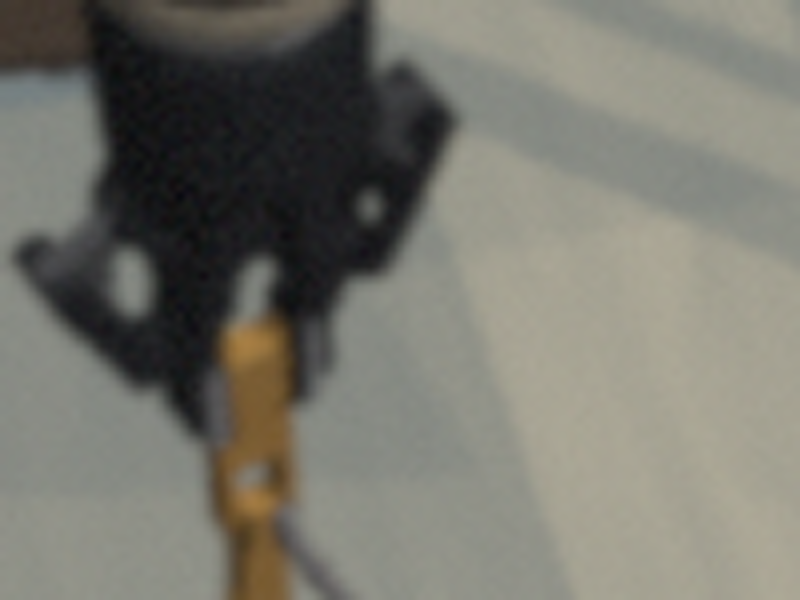

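Emit:
send_rows:
  offset:
    - [0,0.002,0]
    - [0,0.004,0]
    - [0,0.006,0]
    - [0,0.008,0]
    - [0,0.01,0]
    - [0,0.011,0]
  rot:
    - [0,0,0]
    - [0,0,0]
    - [0,0,0]
    - [0,0,0]
    - [0,0,0]
    - [0,0,0]
  hand: [0,0,0,0,0,0]

```text
time_s: 8.85
position: [498.8, 11.0, 216.9]
orientation: [-0.0, 0.585, 0.811, 0.0]
contact_force: [0.1, -0.2, 0.1]
grip_width: 24.7
```

```bash
python3 - <<'E'
from h import *
import pickle
c,i,s=snap('wrist','w8');print(s['position'],s['orientation'],s['contact_force'],s['ft_torque']);pickle.dump((c,s),open('w8.pkl','wb'))
b=cv2.imread('pics/w8_raw.png');cv2.imwrite('pics/w8c.png',cv2.resize(b[180:330,250:380],None,fx=6,fy=4,interpolation=cv2.INTER_CUBIC))
E
```

```text
[498.82006006  11.0146776  216.8951529 ] [-4.11583165e-05  5.84836459e-01  8.11151222e-01  9.53565700e-05] [ 0.10171129 -0.24031768  0.13488476] [-0.10447895 -0.02563586 -0.00639895]
```

View pics/w8c.png

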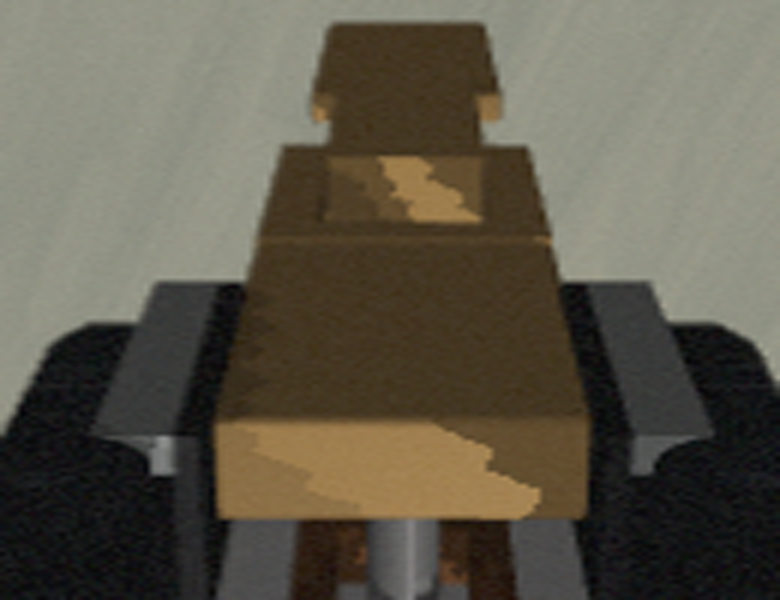

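Emit:
send_rows:
  offset:
    - [0,0.002,0]
    - [0,0.004,0]
    - [0,0.006,0]
    - [0,0.008,0]
    - [0,0.01,0]
    - [0,0.01,0]
  rot:
    - [0,0,0]
    - [0,0,0]
    - [0,0,0]
    - [0,0,0]
    - [0,0,0]
    - [0,0,0]
  hand: [0,0,0,0,0,0]

```text
time_s: 9.5
position: [508.6, 14.2, 216.8]
orientation: [-0.0, 0.585, 0.811, 0.0]
contact_force: [0.6, 1.0, -0.9]
grip_width: 24.7
```

```bash
python3 - <<'E'
from h import *
import pickle
c,i,s=snap('wrist','w9');print(s['position'],s['orientation'],s['contact_force'],s['ft_torque']);pickle.dump((c,s),open('w9.pkl','wb'))
b=cv2.imread('pics/w9_raw.png');cv2.imwrite('pics/w9c.png',cv2.resize(b[180:330,250:380],None,fx=6,fy=4,interpolation=cv2.INTER_CUBIC))
snap('scene','s9',(270,80,370,155),8)
E
```

```text
[508.57192064  14.23976236 216.84340752] [-3.50383813e-05  5.84801717e-01  8.11176269e-01  1.03776827e-04] [ 0.56495997  0.97396905 -0.85217306] [ 0.02816194 -0.0414057   0.01767782]
```

View pics/w9c.png

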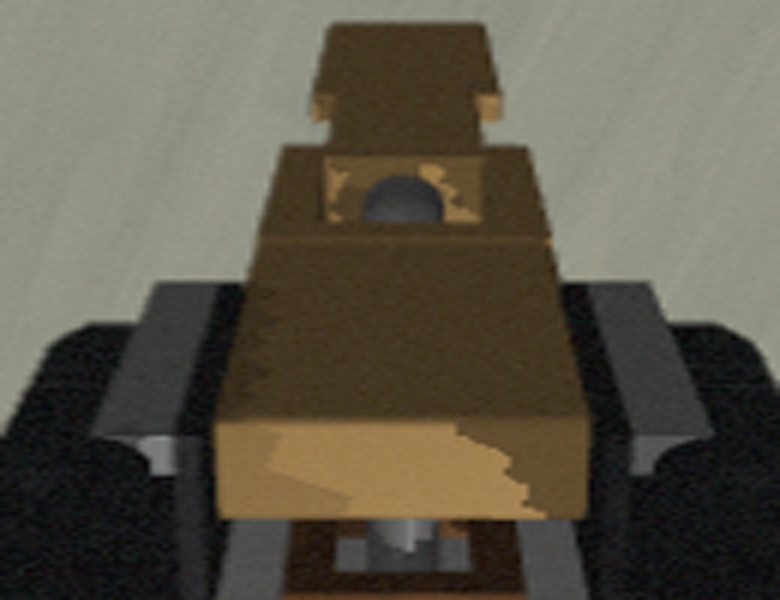

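View pics/s9.png

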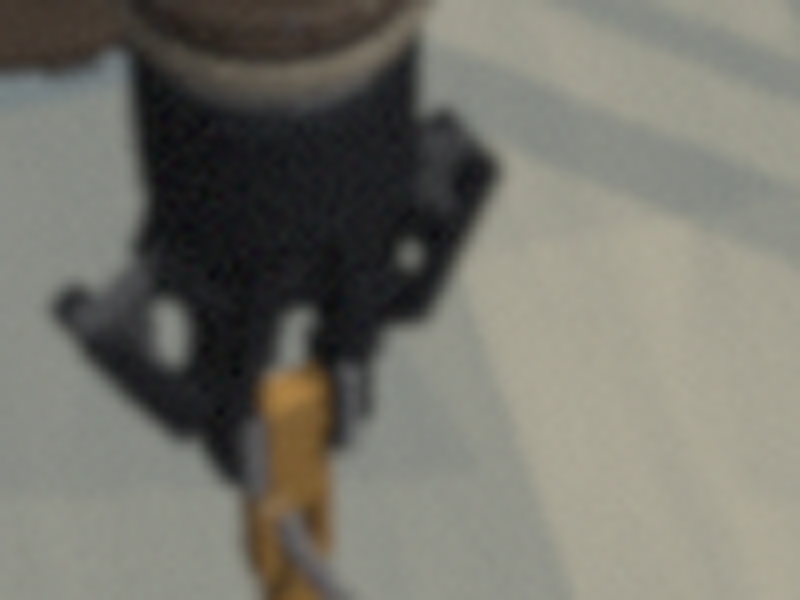

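Emit:
send_rows:
  offset:
    - [0,0.003,0]
    - [0,0.006,0]
    - [0,0.009,0]
    - [0,0.012,0]
    - [0,0.014,0]
    - [0,0.015,0]
    - [0,0.015,0]
  rot:
    - [0,0,0]
    - [0,0,0]
    - [0,0,0]
    - [0,0,0]
    - [0,0,0]
    - [0,0,0]
    - [0,0,0]
  hand: [0,0,0,0,0,0,0]

```text
time_s: 10.3
position: [522.7, 19.0, 216.8]
orientation: [-0.0, 0.585, 0.811, 0.0]
contact_force: [-1.3, -0.3, -0.7]
grip_width: 25.0
```

```bash
python3 - <<'E'
from h import *
import pickle
c,i,s=snap('wrist','w10');print(s['position'],s['orientation'],s['contact_force'],s['ft_torque']);pickle.dump((c,s),open('w10.pkl','wb'))
b=cv2.imread('pics/w10_raw.png');cv2.imwrite('pics/w10c.png',cv2.resize(b[180:380,250:380],None,fx=6,fy=3,interpolation=cv2.INTER_CUBIC))
E
```

```text
[522.66097428  18.99685528 216.78186844] [-1.20077664e-04  5.84778691e-01  8.11192866e-01  5.25671197e-05] [-1.31991085 -0.30350059 -0.65322649] [-0.01210535  0.04931951  0.03237182]
```

View pics/w10c.png

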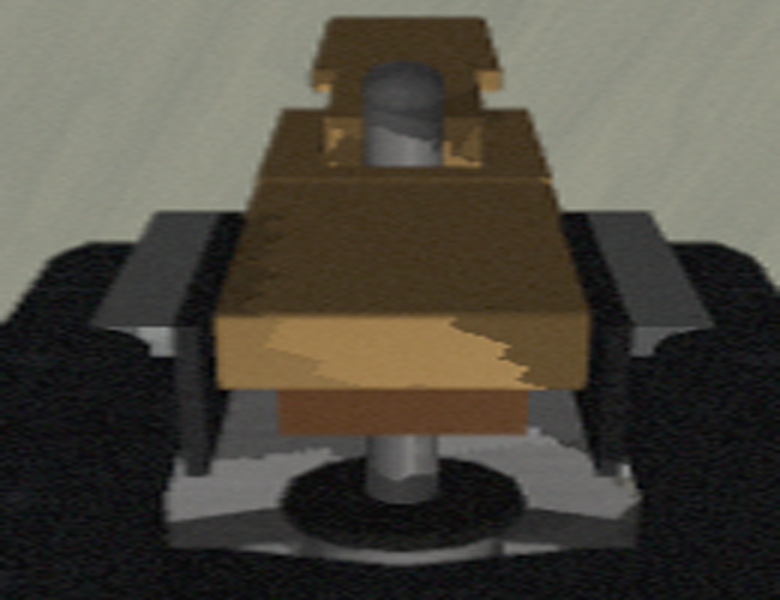

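Emit:
send_rows:
  offset:
    - [0,0,0.003]
    - [0,0,0.006]
    - [0,0,0.008]
    - [0,0,0.01]
    - [0,0,0.011]
    - [0,0,0.011]
    - [0,0,0.011]
  rot:
    - [0,0,0]
    - [0,0,0]
    - [0,0,0]
    - [0,0,0]
    - [0,0,0]
    - [0,0,0]
    - [0,0,0]
  hand: [0,0,0,0,0,0,0]

```text
time_s: 11.05
position: [522.6, 19.0, 205.8]
orientation: [-0.0, 0.585, 0.811, 0.0]
contact_force: [0.1, -0.6, -1.0]
grip_width: 24.8
```

Emit:
send_rows:
  offset:
    - [0,0,0.001]
    - [0,0,0.001]
    - [0,0,0.001]
  rot:
    - [0,0,0]
    - [0,0,0]
    - [0,0,0]
  hand: [0,0,0]

```text
time_s: 11.35
position: [522.6, 19.0, 204.8]
orientation: [-0.0, 0.585, 0.811, 0.0]
contact_force: [0.5, 0.4, -0.4]
grip_width: 24.7
```

```bash
python3 - <<'E'
from h import *
import pickle
c,i,s=snap('wrist','w11');print(s['position'],s['orientation'],s['contact_force'],s['ft_torque']);pickle.dump((c,s),open('w11.pkl','wb'))
b=cv2.imread('pics/w11_raw.png');cv2.imwrite('pics/w11c.png',cv2.resize(b[180:380,250:380],None,fx=6,fy=3,interpolation=cv2.INTER_CUBIC))
E
```

```text
[522.56430116  18.95733239 204.84208291] [-1.16422579e-04  5.84807643e-01  8.11171994e-01  5.99185822e-05] [ 0.49614664  0.4463997  -0.44928414] [0.07954099 0.02498819 0.00277669]
```

View pics/w11c.png

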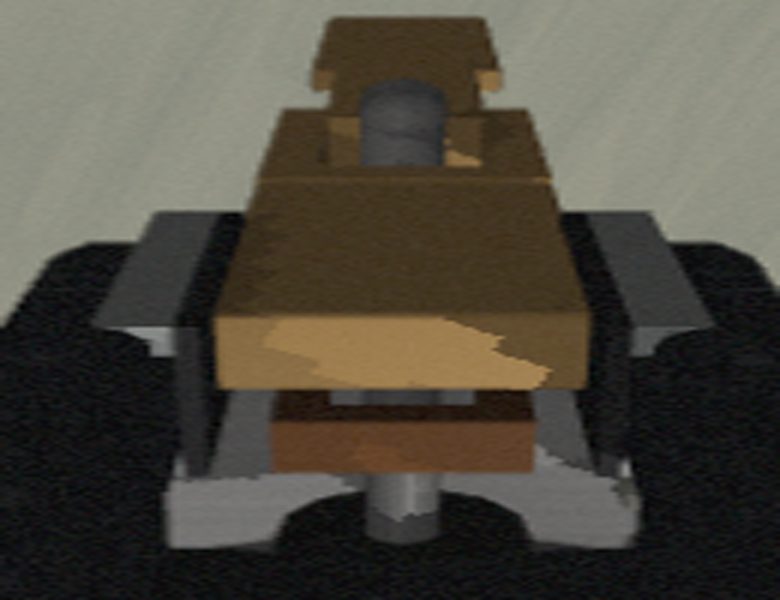

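Emit:
send_rows:
  offset:
    - [0,0.003,0]
    - [0,0.006,0]
    - [0,0.01,0]
    - [0,0.014,0]
    - [0,0.018,0]
    - [0,0.022,0]
    - [0,0.025,0]
    - [0,0.028,0]
    - [0,0.03,0]
    - [0,0.03,0]
  rot:
    - [0,0,0]
    - [0,0,0]
    - [0,0,0]
    - [0,0,0]
    - [0,0,0]
    - [0,0,0]
    - [0,0,0]
    - [0,0,0]
    - [0,0,0]
    - [0,0,0]
  hand: [0,0,0,0,0,0,0,0,0,0]

```text
time_s: 12.4
position: [551.2, 28.5, 204.8]
orientation: [-0.0, 0.585, 0.811, 0.0]
contact_force: [0.3, 0.8, -1.4]
grip_width: 24.7
```

```bash
python3 - <<'E'
from h import *
import pickle
c,i,s=snap('wrist','w12');print(s['position'],s['orientation'],s['contact_force'],s['ft_torque'])
b=cv2.imread('pics/w12_raw.png');cv2.imwrite('pics/w12c.png',cv2.resize(b[180:380,250:380],None,fx=6,fy=3,interpolation=cv2.INTER_CUBIC))
snap('top','t12',(270,170,370,260),8);snap('scene','s12',(290,110,390,185),8)
E
```

```text
[551.2275067   28.48689556 204.80450931] [-9.61453821e-05  5.84785842e-01  8.11187713e-01  6.64555944e-05] [ 0.30110435  0.78567603 -1.38107831] [ 0.06430497 -0.0067886   0.01906197]
```

View pics/w12c.png

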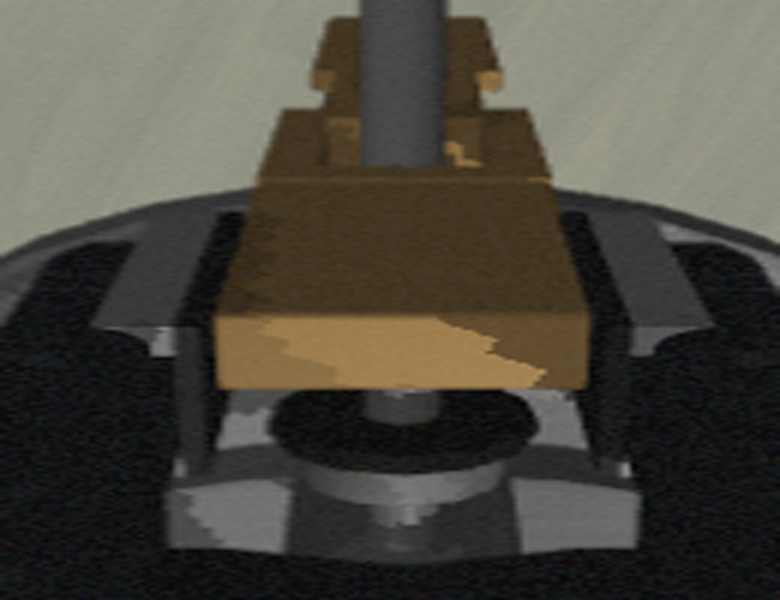

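View pics/s12.png

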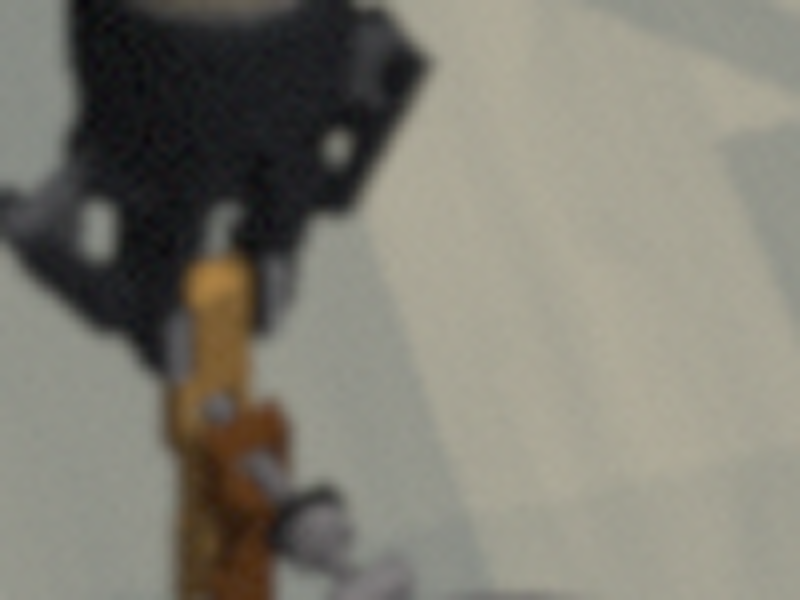

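```bash
python3 - <<'E'
from h import *
import pickle
d=get_image('wrist');s=ctrl.sense();c=cam(d,s)
a=np.radians(18.5);u=np.array([np.cos(a),np.sin(a),0]);v=np.array([-np.sin(a),np.cos(a),0]);O=np.array([562.6,33.3,175])
for n,uv,z in [('bar/face',(250+400/6,180+418/3),179),('collar front-left edge',(250+270/6,180+425/3),175),('right',(250+540/6,180+425/3),175),('rim bottom',(250+405/6,180+472/3),189)]:
    X=atz(c,uv,z);print(n,X,u@(X-O),v@(X-O))
X=s['position']-np.array([0,0,37.5])+q2R(s['orientation'])@[0,-.6,0]
print('pale',u@(X-O),v@(X-O))
E
```

```text
bar/face [596.08822881  43.5165839  179.        ] 34.999449192388 -0.9373427508919216
collar front-left edge [604.7602875   32.25412504 175.        ] 39.649736951039145 -14.369483499057798
right [595.94974675  58.72338603 175.        ] 39.69331250623836 13.527568436134764
rim bottom [600.73019263  45.56655515 189.        ] 40.051998715879535 -0.46622325197684344
pale -13.218175435219882 -0.9079469230185777
```

Emit:
send_rows:
  offset:
    - [0,0.002,0]
    - [0,0.004,0]
    - [0,0.006,0]
    - [0,0.008,0]
    - [0,0.01,0]
    - [0,0.012,0]
    - [0,0.014,0]
    - [0,0.016,0]
    - [0,0.018,0]
    - [0,0.018,0]
  rot:
    - [0,0,0]
    - [0,0,0]
    - [0,0,0]
    - [0,0,0]
    - [0,0,0]
    - [0,0,0]
    - [0,0,0]
    - [0,0,0]
    - [0,0,0]
    - [0,0,0]
  hand: [0,0,0,0,0,0,0,0,0,0]

```text
time_s: 13.6
position: [568.2, 34.2, 204.8]
orientation: [-0.0, 0.585, 0.811, 0.0]
contact_force: [-0.3, 0.7, -0.5]
grip_width: 24.9
```

```bash
python3 - <<'E'
from h import *
c,i,s=snap('wrist','w13');print(s['position'],s['contact_force'],s['ft_torque'])
b=cv2.imread('pics/w13_raw.png');cv2.imwrite('pics/w13c.png',cv2.resize(b[180:380,250:380],None,fx=6,fy=3,interpolation=cv2.INTER_CUBIC))
snap('scene','s13',(290,110,390,185),8)
E
```

```text
[568.21928971  34.18064301 204.80377195] [-0.25760377  0.70716544 -0.51830227] [-0.0044877   0.00100797 -0.02841768]
```

View pics/w13c.png

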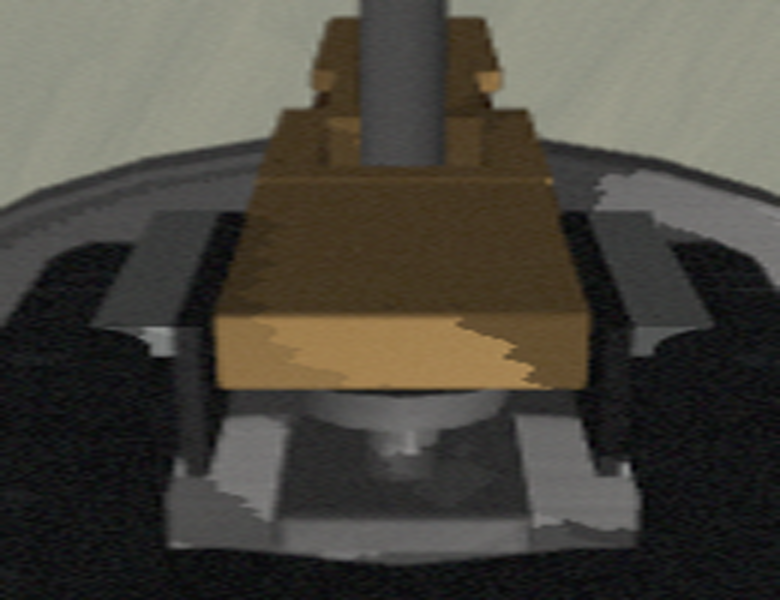

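View pics/s13.png

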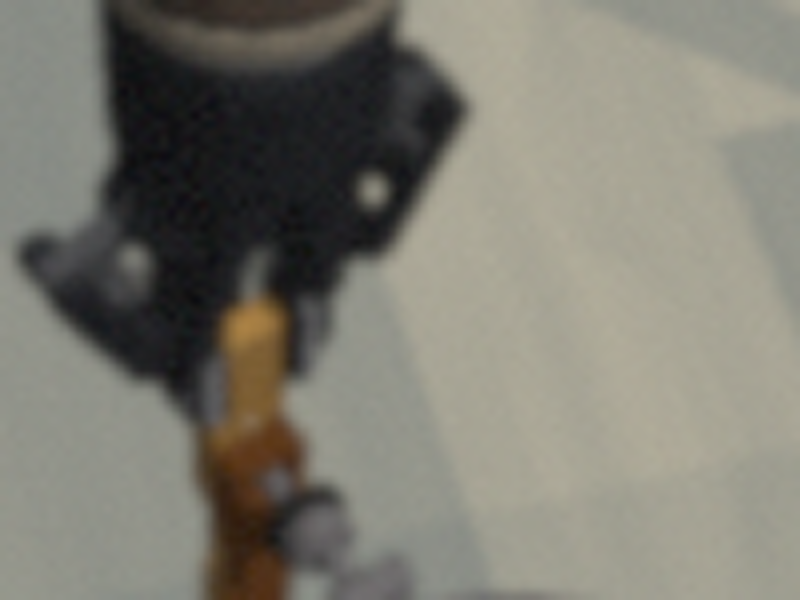

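Emit:
send_rows:
  offset:
    - [0,0.001,0]
    - [0,0.002,0]
    - [0,0.003,0]
    - [0,0.004,0]
    - [0,0.005,0]
    - [0,0.006,0]
    - [0,0.006,0]
  rot:
    - [0,0,0]
    - [0,0,0]
    - [0,0,0]
    - [0,0,0]
    - [0,0,0]
    - [0,0,0]
    - [0,0,0]
  hand: [0,0,0,0,0,0,0]

```text
time_s: 14.4
position: [573.8, 36.1, 204.8]
orientation: [-0.0, 0.585, 0.811, 0.0]
contact_force: [-0.1, 0.5, -0.8]
grip_width: 24.8
```

Emit:
send_rows:
  offset:
    - [0,0.0005,0]
    - [0,0.001,0]
    - [0,0.0015,0]
    - [0,0.002,0]
    - [0,0.002,0]
  rot:
    - [0,0,0]
    - [0,0,0]
    - [0,0,0]
    - [0,0,0]
    - [0,0,0]
  hand: [0,0,0,0,0]

```text
time_s: 14.9
position: [575.8, 36.7, 204.8]
orientation: [-0.0, 0.585, 0.811, 0.0]
contact_force: [-0.3, -0.6, -0.9]
grip_width: 24.9
```

Emit:
send_rows:
  offset:
    - [0,0.0005,0]
    - [0,0.001,0]
    - [0,0.0015,0]
    - [0,0.0015,0]
  rot:
    - [0,0,0]
    - [0,0,0]
    - [0,0,0]
    - [0,0,0]
  hand: [0,0,0,0]

```text
time_s: 15.3
position: [577.3, 37.2, 204.8]
orientation: [-0.0, 0.585, 0.811, 0.0]
contact_force: [-0.1, 0.4, -0.4]
grip_width: 25.0
```

Emit:
send_rows:
  offset:
    - [0,0.0003,0]
    - [0,0.0006,0]
    - [0,0.001,0]
    - [0,0.001,0]
  rot:
    - [0,0,0]
    - [0,0,0]
    - [0,0,0]
    - [0,0,0]
  hand: [0,0,0,0]

```text
time_s: 15.7
position: [578.3, 37.5, 204.8]
orientation: [-0.0, 0.585, 0.811, 0.0]
contact_force: [1.1, 0.0, 0.2]
grip_width: 25.0
```

```bash
python3 - <<'E'
from h import *
c,i,s=snap('wrist','w14');print(s['position'],s['contact_force'],s['ft_torque'])
snap('scene','s14',(290,110,390,185),8)
E
```

```text
[578.29923543  37.52783176 204.82618244] [1.07509711 0.02380316 0.17975141] [-0.01158862  0.04962592 -0.02875809]
```

View pics/s14.png

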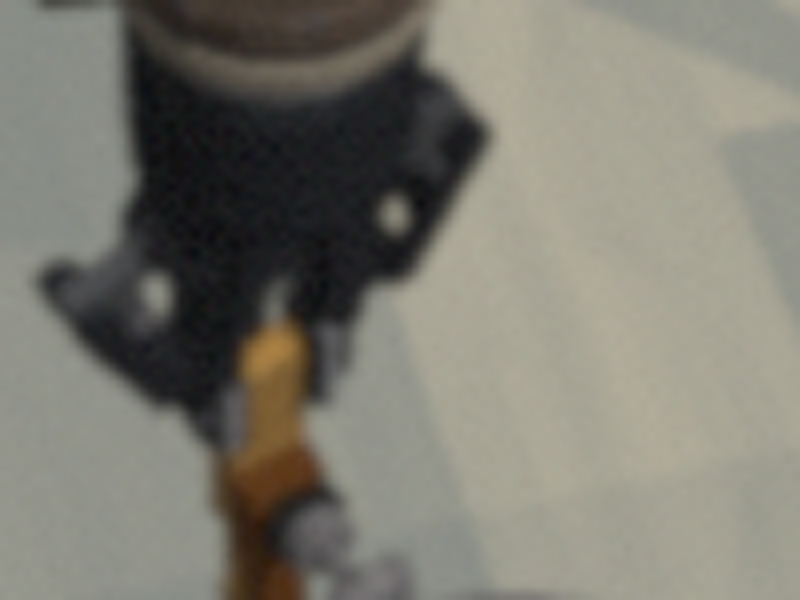

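Emit:
send_rows:
  offset:
    - [0,0.0003,0]
    - [0,0.0006,0]
    - [0,0.0008,0]
    - [0,0.0008,0]
  rot:
    - [0,0,0]
    - [0,0,0]
    - [0,0,0]
    - [0,0,0]
  hand: [0,0,0,0]

```text
time_s: 16.2
position: [579.1, 37.8, 204.8]
orientation: [-0.0, 0.585, 0.811, 0.0]
contact_force: [0.2, 0.0, 0.0]
grip_width: 25.0
```

Emit:
send_rows:
  offset:
    - [0,0.0003,0]
    - [0,0.0006,0]
    - [0,0.0006,0]
  rot:
    - [0,0,0]
    - [0,0,0]
    - [0,0,0]
  hand: [0,0,0]

```text
time_s: 16.5
position: [579.7, 38.0, 204.8]
orientation: [-0.0, 0.585, 0.811, 0.0]
contact_force: [0.2, 0.2, -0.0]
grip_width: 24.6
```

Emit:
send_rows:
  offset:
    - [0,0.0003,0]
    - [0,0.0006,0]
    - [0,0.0006,0]
  rot:
    - [0,0,0]
    - [0,0,0]
    - [0,0,0]
  hand: [0,0,0]

```text
time_s: 16.8
position: [580.3, 38.2, 204.8]
orientation: [-0.0, 0.585, 0.811, 0.0]
contact_force: [0.5, -0.5, -0.6]
grip_width: 24.9
```

Emit:
send_rows:
  offset:
    - [0,0.0003,0]
    - [0,0.0006,0]
    - [0,0.0006,0]
  rot:
    - [0,0,0]
    - [0,0,0]
    - [0,0,0]
  hand: [0,0,0]

```text
time_s: 17.1
position: [580.9, 38.4, 204.8]
orientation: [-0.0, 0.585, 0.811, 0.0]
contact_force: [-0.5, 0.0, -0.1]
grip_width: 25.0
```

Emit:
send_rows:
  offset:
    - [0,0.0003,0]
    - [0,0.0006,0]
    - [0,0.0006,0]
  rot:
    - [0,0,0]
    - [0,0,0]
    - [0,0,0]
  hand: [0,0,0]

```text
time_s: 17.4
position: [581.5, 38.6, 204.8]
orientation: [0.0, 0.585, 0.811, 0.0]
contact_force: [-0.4, -0.0, -1.3]
grip_width: 24.9
```

Emit:
send_rows:
  offset:
    - [0,0.0003,0]
    - [0,0.0006,0]
    - [0,0.0006,0]
  rot:
    - [0,0,0]
    - [0,0,0]
    - [0,0,0]
  hand: [0,0,0]

```text
time_s: 17.7
position: [582.1, 38.8, 204.8]
orientation: [0.0, 0.585, 0.811, 0.0]
contact_force: [0.3, 0.1, -0.8]
grip_width: 24.9
```

Emit:
send_rows:
  offset:
    - [0,0.0003,0]
    - [0,0.0006,0]
    - [0,0.0006,0]
  rot:
    - [0,0,0]
    - [0,0,0]
    - [0,0,0]
  hand: [0,0,0]

```text
time_s: 18.0
position: [582.7, 39.0, 204.8]
orientation: [0.0, 0.585, 0.811, 0.0]
contact_force: [0.3, 0.8, -1.4]
grip_width: 25.1
```

Emit:
send_rows:
  offset:
    - [0,0.0003,0]
    - [0,0.0005,0]
    - [0,0.0005,0]
  rot:
    - [0,0,0]
    - [0,0,0]
    - [0,0,0]
  hand: [0,0,0]

```text
time_s: 18.3
position: [583.1, 39.1, 204.8]
orientation: [-0.0, 0.585, 0.811, 0.0]
contact_force: [-0.3, -0.7, 0.3]
grip_width: 25.0
```

```bash
python3 - <<'E'
from h import *
s=ctrl.sense();print(s['position'],s['contact_force'],s['ft_torque'])
snap('scene','s15',(290,120,390,195),8)
E
```

```text
[583.1286408   39.13883418 204.75413444] [-0.2532673  -0.72250733  0.28900022] [-0.03857582  0.17620638 -0.01998627]
```

View pics/s15.png

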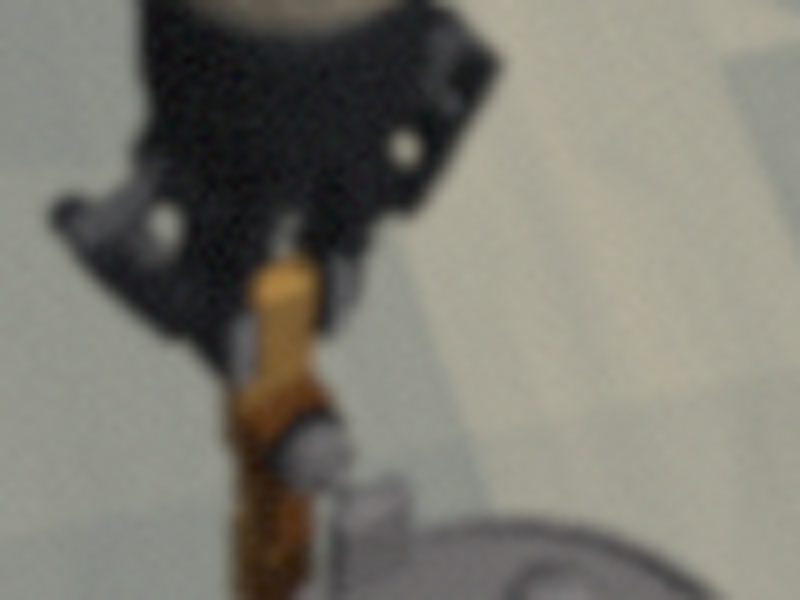

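Emit:
send_rows:
  offset:
    - [0,0.0002,0]
    - [0,0.0004,0]
    - [0,0.0004,0]
  rot:
    - [0,0,0]
    - [0,0,0]
    - [0,0,0]
  hand: [0,0,0]

```text
time_s: 18.65
position: [583.4, 39.2, 204.7]
orientation: [-0.0, 0.585, 0.811, 0.0]
contact_force: [-1.8, -1.0, 0.4]
grip_width: 24.9
```

```bash
python3 - <<'E'
from h import *
s=ctrl.sense();print(s['position'],s['contact_force'],s['ft_torque'])
E
```

```text
[583.3726244   39.23749606 204.73759666] [-1.81314959 -0.95568484  0.44237745] [-0.14120738  0.37658905  0.00581164]
```

Emit:
send_rows:
  offset:
    - [0,0.0002,0]
    - [0,0.0004,0]
    - [0,0.0004,0]
  rot:
    - [0,0,0]
    - [0,0,0]
    - [0,0,0]
  hand: [0,0,0]

```text
time_s: 18.95
position: [583.6, 39.3, 204.7]
orientation: [-0.0, 0.585, 0.811, -0.0]
contact_force: [-3.3, -1.2, 1.2]
grip_width: 25.0
```

```bash
python3 - <<'E'
from h import *
s=ctrl.sense();print(s['position'],s['contact_force'],s['ft_torque'])
E
```

```text
[583.60147245  39.34559924 204.73122187] [-3.32271642 -1.20737346  1.19115675] [-0.25368406  0.5971749   0.02019864]
```

Emit:
send_rows:
  offset:
    - [0,0.0002,0]
    - [0,0.0004,0]
    - [0,0.0004,0]
  rot:
    - [0,0,0]
    - [0,0,0]
    - [0,0,0]
  hand: [0,0,0]

```text
time_s: 19.25
position: [583.9, 39.4, 204.7]
orientation: [-0.0, 0.585, 0.811, -0.0]
contact_force: [-3.9, -1.4, 1.8]
grip_width: 24.9
```

```bash
python3 - <<'E'
from h import *
s=ctrl.sense();print(s['position'],s['contact_force'],s['ft_torque'])
E
```

```text
[583.85605783  39.3935164  204.73503916] [-3.92762763 -1.35013446  1.7628381 ] [-0.30171389  0.79063632 -0.02035304]
```

Emit:
send_rows:
  offset:
    - [0,0.0002,0]
    - [0,0.0004,0]
    - [0,0.0004,0]
    - [0,0.0004,0]
    - [0,0.0004,0]
    - [0,0.0004,0]
  rot:
    - [0,0,0]
    - [0,0,0]
    - [0,0,0]
    - [0,0,0]
    - [0,0,0]
    - [0,0,0]
  hand: [0,0,0,0,0,0]

```text
time_s: 19.85
position: [584.1, 39.5, 204.7]
orientation: [-0.001, 0.585, 0.811, -0.0]
contact_force: [-4.7, -1.4, 1.7]
grip_width: 25.0
```

```bash
python3 - <<'E'
from h import *
s=ctrl.sense();print(s['position'],s['contact_force'],s['ft_torque'])
E
```

```text
[584.09379542  39.45053845 204.73901083] [-4.73618206 -1.38204423  1.66178336] [-0.41943996  0.91307742 -0.00453944]
```

Emit:
send_rows:
  offset:
    - [0,0.0003,0]
    - [0,0.0003,0]
    - [0,0.0003,0]
    - [0,0.0003,0]
    - [0,0.0003,0]
    - [0,0.0003,0]
    - [0,0.0003,0]
    - [0,0.0003,0]
    - [0,0.0003,0]
    - [0,0.0003,0]
  rot:
    - [0,0,0]
    - [0,0,0]
    - [0,0,0]
    - [0,0,0]
    - [0,0,0]
    - [0,0,0]
    - [0,0,0]
    - [0,0,0]
    - [0,0,0]
    - [0,0,0]
  hand: [0,0,0,0,0,0,0,0,0,0]

```text
time_s: 20.85
position: [584.2, 39.5, 204.7]
orientation: [-0.001, 0.585, 0.811, -0.001]
contact_force: [-5.1, -1.7, 2.2]
grip_width: 24.7
```

```bash
python3 - <<'E'
from h import *
c,i,s=snap('wrist','w16');print(s['position'],s['contact_force'],s['ft_torque'])
b=cv2.imread('pics/w16_raw.png');cv2.imwrite('pics/w16c.png',cv2.resize(b[180:380,250:380],None,fx=6,fy=3,interpolation=cv2.INTER_CUBIC))
E
```

```text
[584.15792013  39.51739254 204.73375331] [-5.07880193 -1.70382269  2.19683709] [-0.38580036  1.01257973 -0.00658664]
```

View pics/w16c.png

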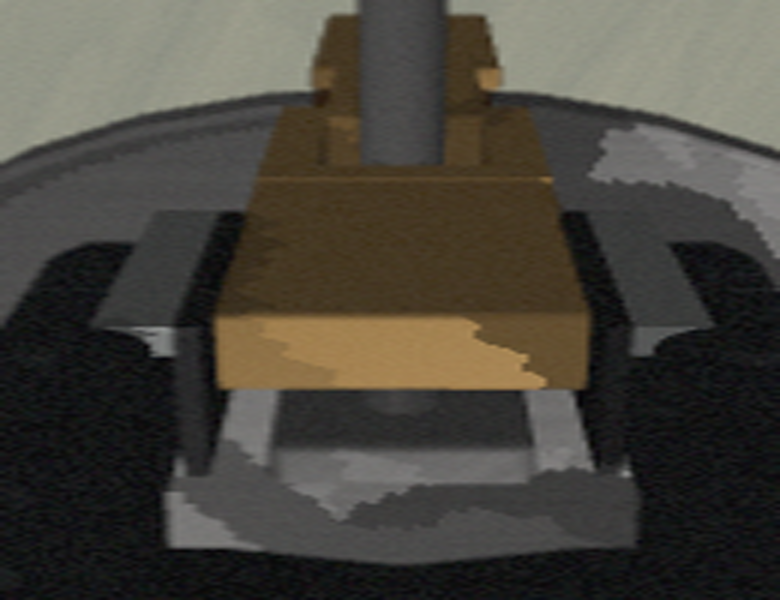

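Emit:
send_rows:
  offset:
    - [0,-0.0002,0]
    - [0,-0.0005,0]
    - [0,-0.0008,0]
    - [0,-0.0008,0]
  rot:
    - [0,0,0]
    - [0,0,0]
    - [0,0,0]
    - [0,0,0]
  hand: [0,0,0,0]

```text
time_s: 21.3
position: [583.6, 39.3, 204.7]
orientation: [-0.001, 0.585, 0.811, -0.0]
contact_force: [-2.3, -1.2, 0.4]
grip_width: 24.9
```

```bash
python3 - <<'E'
from h import *
s=ctrl.sense();print(s['position'],s['contact_force'],s['ft_torque'])
E
```

```text
[583.57969166  39.31091631 204.72596012] [-2.26802439 -1.21153562  0.38919727] [-0.14667161  0.41131044 -0.01431064]
```

Emit:
send_rows:
  offset:
    - [0,-0.0002,0]
    - [0,-0.0004,0]
    - [0,-0.0004,0]
    - [0,-0.0004,0]
    - [0,-0.0004,0]
    - [0,-0.0004,0]
    - [0,-0.0004,0]
    - [0,-0.0004,0]
  rot:
    - [0,0,0]
    - [0,0,0]
    - [0,0,0]
    - [0,0,0]
    - [0,0,0]
    - [0,0,0]
    - [0,0,0]
    - [0,0,0]
  hand: [0,0,0,33,36,40,45,50]

```text
time_s: 22.1
position: [583.3, 39.2, 204.8]
orientation: [-0.001, 0.585, 0.811, -0.0]
contact_force: [0.2, 0.4, -0.0]
grip_width: 42.6
```

```bash
python3 - <<'E'
from h import *
c,i,s=snap('wrist','w17');print(s['position'],s['contact_force'],s['ft_torque'],s['grip_width'])
b=cv2.imread('pics/w17_raw.png');cv2.imwrite('pics/w17c.png',cv2.resize(b[180:380,250:380],None,fx=6,fy=3,interpolation=cv2.INTER_CUBIC))
E
```

```text
[583.25872167  39.19033397 204.77160544] [ 0.24113857  0.3530616  -0.04631722] [-0.09033224 -0.04078602  0.03143942] 42.639819089509636
```

View pics/w17c.png

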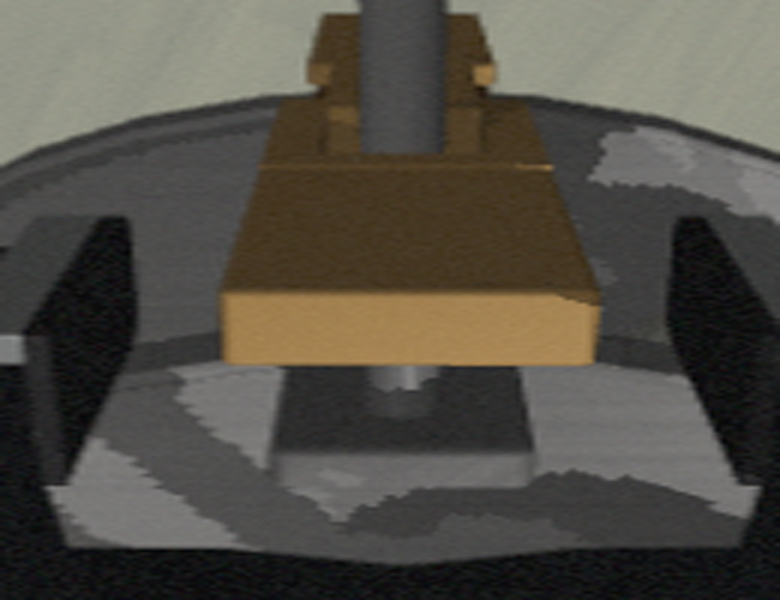

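Emit:
send_rows:
  offset:
    - [0,0,-0.005]
    - [0,0,-0.015]
    - [0,0,-0.03]
    - [0,0,-0.05]
    - [0,0,-0.07]
    - [0,-0.01,-0.1]
    - [0,-0.02,-0.13]
    - [0,-0.03,-0.14]
    - [0,-0.03,-0.14]
  rot:
    - [0,0,0]
    - [0,0,0]
    - [0,0,0]
    - [0,0,0]
    - [0,0,0]
    - [0,0,0]
    - [0,0,0]
    - [0,0,0]
    - [0,0,0]
  hand: [55,60,60,60,60,60,60,60,60]

```text
time_s: 23.05
position: [554.4, 29.5, 346.7]
orientation: [0.001, 0.585, 0.811, 0.0]
contact_force: [0.7, 0.3, -0.2]
grip_width: 51.5
```

```bash
python3 - <<'E'
from h import *
import pickle
c,i,s=snap('wrist','w18');print(s['position'],s['contact_force'],s['ft_torque'],s['grip_width']);pickle.dump((c,s),open('w18.pkl','wb'))
snap('scene','s18',(290,110,390,185),8)
b=cv2.imread('pics/w18_raw.png');cv2.imwrite('pics/w18c.png',cv2.resize(b[190:310,250:380],None,fx=6,fy=5,interpolation=cv2.INTER_CUBIC))
E
```

```text
[554.4256587   29.48538974 346.67131221] [ 0.69101381  0.3498025  -0.17451588] [-0.02871846 -0.0375324   0.00914409] 51.49033775251412
```

View pics/w18.png

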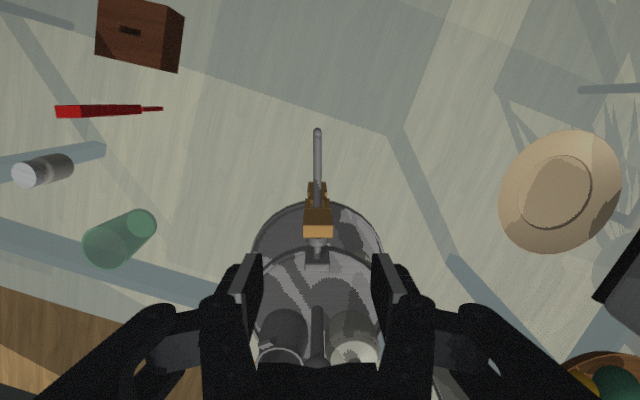

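View pics/s18.png

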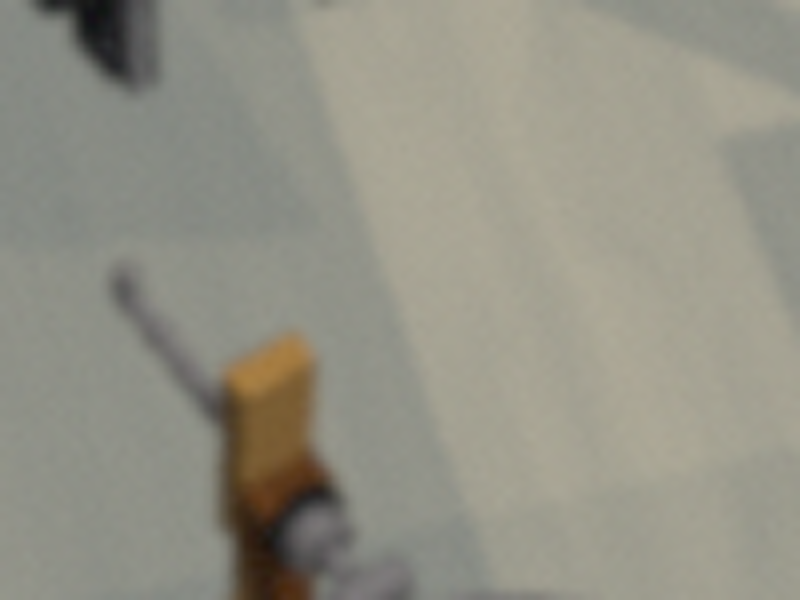

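View pics/w18c.png

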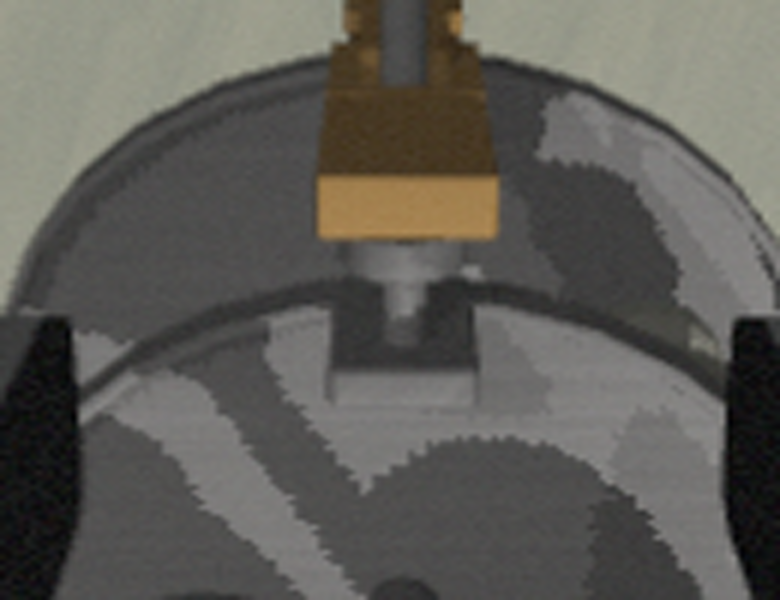

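```bash
python3 - <<'E'
from h import *
import pickle
c,s=pickle.load(open('w18.pkl','rb'))
a=np.radians(18.5);u=np.array([np.cos(a),np.sin(a),0]);v=np.array([-np.sin(a),np.cos(a),0]);O=np.array([562.6,33.3,175])
for x,y in [(317,177),(500,177),(500,240),(317,240)]:
    X=atz(c,(250+x/6,190+y/5),229.5);print(u@(X-O),v@(X-O))
for x,y in [(330,87),(482,87)]:
    X=atz(c,(250+x/6,190+y/5),185);print('frame/head line',u@(X-O),v@(X-O))
X=atz(c,(317.5,130),187);print('tip',X,u@(X-O),v@(X-O))
print(rel(tuple(s['position']+[-90,-190,0]),18.5))
E
```

```text
12.485623426433246 -12.760581665222288
12.50610699016624 12.955472188857772
23.982326078678195 13.121364532976278
23.96171469396895 -12.917885511477028
frame/head line 10.562231204378017 -12.442029331163829
frame/head line 10.58198051862913 12.155857190840711
tip [502.80314338  12.98300825 187.        ] -63.153449725879724 -0.2932628353608141
([-0.1519, -0.1458, -0.0023], [-0.0019, -0.0006, -0.0014])
```

Emit:
send_rows:
  offset:
    - [-0.03,-0.03,0]
    - [-0.06,-0.06,0]
    - [-0.09,-0.09,0]
    - [-0.12,-0.12,0]
    - [-0.15,-0.145,0]
    - [-0.15,-0.145,0]
    - [-0.15,-0.145,0]
  rot:
    - [0,0,0]
    - [0,0,0]
    - [0,0,0]
    - [0,0,0]
    - [0,0,0]
    - [0,0,0]
    - [0,0,0]
  hand: [60,60,60,60,60,60,60]

```text
time_s: 23.85
position: [464.5, -158.9, 343.2]
orientation: [-0.002, 0.586, 0.811, -0.001]
contact_force: [0.4, -0.1, -0.3]
grip_width: 51.1
```

```bash
python3 - <<'E'
from h import *
import pickle
c,i,s=snap('wrist','w19');print(s['position'],s['joint_pos']);pickle.dump((c,s),open('w19.pkl','wb'))
ct,i,_=snap('top','t19',(280,180,360,250),9);pickle.dump(ct,open('t19.pkl','wb'))
snap('scene','s19',(290,110,390,185),8)
E
```

```text
[ 464.46025078 -158.88832401  343.22250717] [-4.63942279e-01  1.93173658e-01  1.70817938e+00 -6.52694909e-04
  1.24395179e+00 -2.35409578e+00]
```

View pics/w19.png

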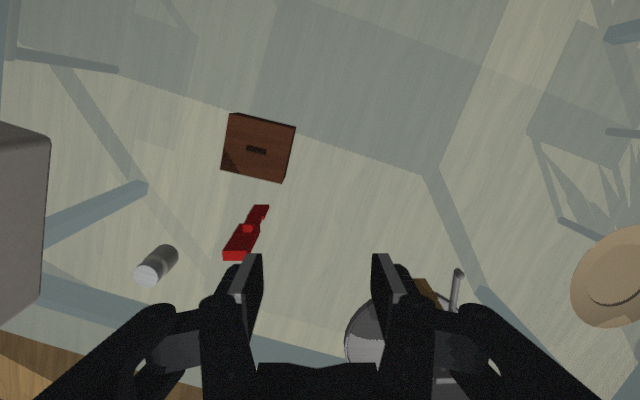

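View pics/t19.png

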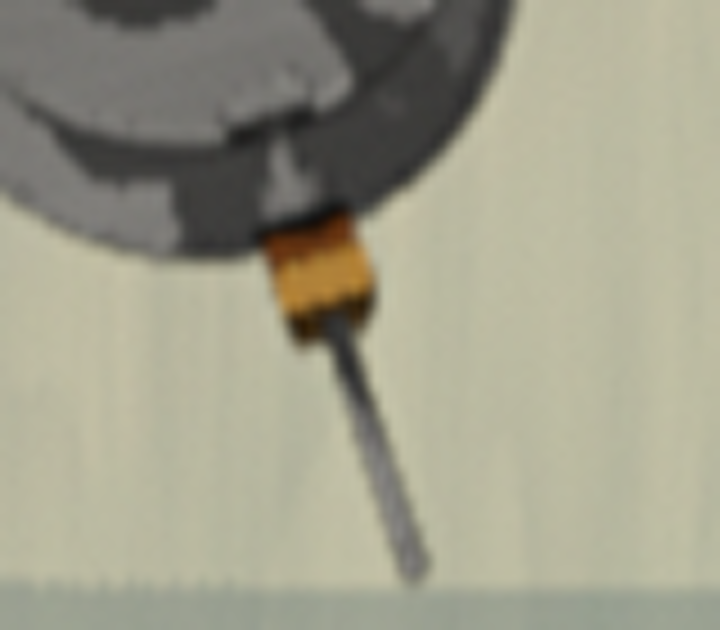

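Emit:
send_rows:
  offset:
    - [-0.03,0.025,0]
    - [-0.06,0.05,0]
    - [-0.09,0.075,0]
    - [-0.09,0.075,0]
    - [-0.09,0.075,0]
  rot:
    - [0,0,0]
    - [0,0,0]
    - [0,0,0]
    - [0,0,0]
    - [0,0,0]
  hand: [60,60,60,60,60]

```text
time_s: 24.5
position: [565.2, -218.2, 342.3]
orientation: [-0.002, 0.584, 0.812, -0.001]
contact_force: [-0.2, -0.3, -0.3]
grip_width: 51.1
```

```bash
python3 - <<'E'
from h import *
import pickle
c,i,s=snap('wrist','w20');print(s['position'],s['joint_pos'][5]);pickle.dump((c,s),open('w20.pkl','wb'))
a=np.radians(18.5);u=np.array([np.cos(a),np.sin(a),0]);v=np.array([-np.sin(a),np.cos(a),0]);O=np.array([562.6,33.3,175])
p=proj(c,[O+20*u])[0];print(p);x,y=p.astype(int)
b=cv2.imread('pics/w20_raw.png');x0=min(max(0,x-50),540);cv2.imwrite('pics/w20c.png',cv2.resize(b[y-60:y+60,x0:x0+100],None,fx=8,fy=5,interpolation=cv2.INTER_CUBIC));print(x0,y-60)
E
```

```text
[ 565.22914298 -218.19977131  342.25673402] -2.371849529090927
[536.20572361 275.13322361]
486 215
```

View pics/w20c.png

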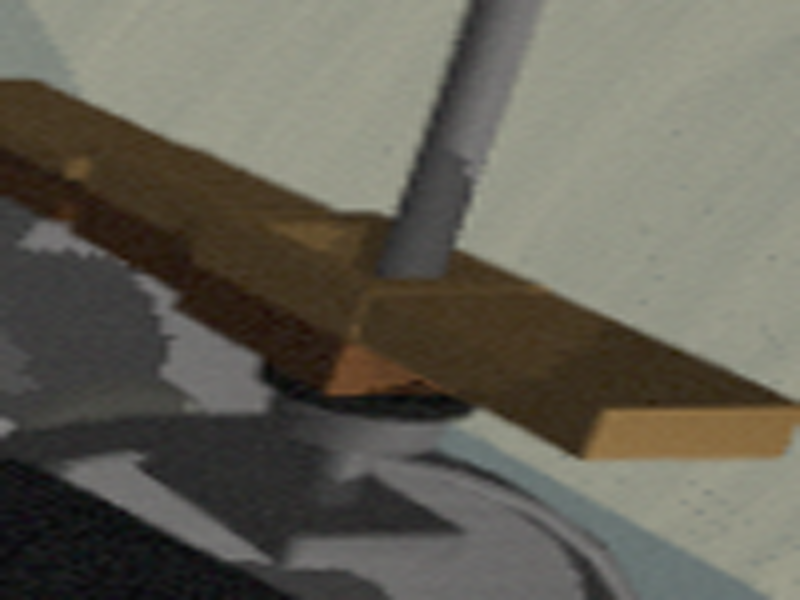

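```bash
python3 - <<'E'
from h import *
import pickle
c,s=pickle.load(open('w20.pkl','rb'))
a=np.radians(18.5);u=np.array([np.cos(a),np.sin(a),0]);v=np.array([-np.sin(a),np.cos(a),0]);O=np.array([562.6,33.3,175])
for q in [(362,293),(346,342),(328,393)]:
    X=atz(c,(486+q[0]/8,215+q[1]/5),185);print(u@(X-O),v@(X-O))
for t in(9.,21,33,36): print(t,(proj(c,[O+t*u-13*v+[0,0,10]])[0]-(486,215))*(8,5))
s=ctrl.sense();print(s['time_s'],s['qvel'].round(3))
c2=cam(get_image('top'));tip=proj(c2,[[502,12.8,187]]);print(tip)
i=cv2.imread('pics/w20.png');
E
```

```text
12.530829746603086 -13.626633585584813
24.149428608967675 -13.396759814027373
36.5083715913298 -13.315010231475764
9.0 [371.96838584 277.85505277]
21 [353.63355192 328.78617654]
33 [335.5052398  378.61152432]
36 [331.00592016 390.89748662]
24.55 [-0.004 -0.024  0.01  -0.    -0.001 -0.002]
[[325.86843971 243.44272331]]
```

```bash
python3 - <<'E'
from bench import ctrl
print(ctrl.job_done());print(ctrl.sense()['time_s'])
E
```

```text
the job is handed in; nothing more can be done
None
the job is handed in; nothing more can be done
```

The pale spreader is hanging on the bar in front of the brown one. I pushed the brown one back with it onto the rubber stop and then let go. I handed the job in at about 24.6 s. No verdict is reported, so this rests on my own checks.

- **Pressure:** the wrist force read about 4 to 5.4 N for roughly 1.5 s. It rose at about the rate the rubber should give. I eased it to about 2 N, backed off slightly further and opened the fingers.
- **Final position:** in the last side view, the pale spreader spans about 12.5 to 24 mm along the bar from the hook point and the brown one about 24 to 36.5 mm. Their eyes are therefore about 12 mm apart, touching.
- **Caddy and other things:** the hook tip is at the same pixel in the top view as at the start. The things I could see in the later views were in place. I measured no positions for the pot, pitcher, egg cup or plate.
- **Disagreements:**
  - The scene camera put the held spreader 2 to 3 pixels (about 10 mm) away from where the wrist camera did. I went by the wrist camera, and seeing the post through the eye confirmed it.
  - After release the pale spreader read about 3 mm further out than under pressure. That could be rebound or measuring error, and I did not settle which.

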